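# Draw the lock pin of a leaning board cradle, park it and swing the hold-down bar open

### The arm

A 7-joint arm with a two-finger parallel gripper is mounted at the origin on the work surface; the furniture and walls round the work are solid. World frame = base frame: x ahead of the robot, y to its left, z up, the work surface at z = 0. Lengths are in m, angles in rad, forces in N, time in s.
With the tool pointing down it reaches from about 0.4 to 0.875 m from the base axis. Payload 4.4 kg.
Tool frame: the origin (TCP) lies midway between the tips of the shut fingers; the grasp point (between the pads) lies 19 mm behind it (robot.hold_point_z is the distance from the TCP to the grasp point, in m); x points along the fingers, y is the direction in which the jaws open and shut, and the axes are right-handed (so a half turn about x gives the same grasp; the last joint's range is limited). The gripper opens to 85 mm and grips with 20 to 120 N. Pads are 22 mm wide; open, the fingers measure 114 mm over their backs; the gripper's body (76 mm by 85 mm) begins 54 mm behind the grasp point. The pads swing forward as they close: fully open they stand 13 mm farther back than shut.
Start: joints at [-1.387, 0.628, 0.038, 1.517, -0.027, 0.996, -0.02], TCP at [0.161, 0.63, 0.231] pointing down, gripper open.
Joint ranges: [-3.06, 3.06], [-0.37, 2.12], [-1.25, 1.32], [0.18, 2.47], [-1.1, 4.24], [0.23, 1.98], [-2.94, 2.94]. Speed limits (rad/s): [2.57, 2.57, 3.14, 3.14, 3.14, 3.14, 3.14].

### API

Orientations are given as a unit quaternion [x, y, z, w].
In Python, from cell import robot, optics gives the robot as it stands. The module is installed in compiled form; this text tells all that it offers.
- The arm moves only by the tool step_arm, never from a script. Its argument "steps" is a list of rows, each a list of 2 entries, a list of its own where there are three numbers: the shift along the tool's x, y, z in m, then the turn, a rotation vector about the tool's x, y, z in degrees. A call has 1 to 10 rows; each row shifts and turns the pose as measured when the row begins, along the tool's axes as they then stand; what a row does not reach is not made up. A row lasts 1/12 s, in which the tool goes at most 41.7 mm and 7.16 degrees, less where a joint would pass 70% of its speed; a pose out of reach is approached as far as the arm can. A call is refused whole if a number of a shift passes 0.0417 or a number of a turn 7.16, either way. A call with a gripper value outside its range is refused whole. "claw" is the finger opening in m, from 0 to 0.0854, set as the call begins (left out, the last holds). The fingers move at their own pace and stop on an object; the grip force is fixed at half the most. Time passes only in rows, so rows that do not move let the fingers close. It gives the time, the measured TCP pose, the force and the opening at its end, in the units of the state.
- robot.read_state(): the state, without advancing time (a new reading comes with each control period).
- optics.snapshot(name): name is "scene" or "top"; returns the picture (480x640x3 uint8, red, green, blue); there is no depth.
- optics.get_calibration(name): a dict with "fx", "fy", "cx", "cy" (pixels), "dist" ([k1, k2, p1, p2, k3] as OpenCV has them; the pictures are not rectified), "T" (4x4, takes a point from camera to world coordinates). Camera axes: x right, y up, looking along -z (the intrinsics and any distortion apply to the point x, -y, -z); pixel columns grow to the right and rows downward; lengths in m; the calibration is good to about 2 mm. A picture is of the moment at which its call begins. get_calibration takes no time and is no camera call.
- robot.sign_off(): hands the job in, once; it reports no verdict.
The state is a dict: "time_s": time; "joint_positions": joint angles; "qvel": joint speeds; "tau": joint torques, N m; "eef_pos": TCP position; "orientation": TCP orientation; "ft_force": force on the tool from outside, world axes, zero at the start; "ft_torque": the same for the moment, N m; "gripper_width": opening from 0.0 (shut) to 1.0 (fully open).
Only numpy, scipy, OpenCV 4.12 (cv2) and the standard library are available. Lean on these libraries where they do the work, as an engineer would, in place of code of your own. Each camera call takes 0.05 s, during which the arm holds its last target.

### The job

Free the circuit board in the leaning repair cradle: draw the red-handled lock pin straight out of its sleeve along its own lean, without wrenching it, and park it fully home in the parking hole beside the sleeve. Then swing the steel hold-down bar open to its stop, clear of the board, and let go. Leave the board lying on its ledges and the other things on the bench where they are.

Things in the scene. Friction and masses are not known exactly. Their poses are not given: they have to be found in the camera images.
- cradle: board repair cradle bolted to the bench (immovable): dark steel base 182 x 214 x 10 mm, grey frame, aluminium bed plate leaning 30 degrees, low edge to the front right. Origin: centre of the base's underside; x points horizontally from the low edge to the high edge, y left along the low edge, z up. Highest point about 170 mm up
- lock_pin: lock pin, 104 mm long, 0.14 kg. Origin: centre of its foot; z along the pin from foot to handle (leans 30 degrees from vertical, towards the low edge, in a hole), y along the handle. Steel shaft 16 mm diameter, 58 mm long, foot chamfered 2 mm; then a shoulder disc 26 mm diameter, 6 mm thick; a 13 mm neck; a red T handle. Starts in the lock sleeve, its shoulder on the bar's eye
- pin_grip (a point): middle of the red T handle, on the pin's axis, 89 mm from the foot; axes as lock_pin. The handle is a flat bar 14 mm thick (x), 76 mm long (y), 30 mm high (z). Grasp it across the 14 mm, fingers pointing along the pin; 45 mm are free up the slope (then the bar's knob), all is free down the slope
- pin_shoulder (a point): underside of the pin's shoulder, on the pin's axis, 58 mm above the foot; when the pin is home in a hole this point lies at the hole's mouth
- lock_hole (a point): where the pin's shoulder sits at the start: top of the bar's eye over the lock sleeve. z points out along the hole's axis (30 degrees from vertical, towards the low edge), x up the slope, y left. Below: the eye, 10 mm thick, 18 mm hole, then the brass-rimmed sleeve, 17 mm bore (1 mm play). The pin is clear after 58 mm of straight travel
- park_hole (a point): mouth of the parking hole in the top face of the 44 x 44 mm aluminium block, 85 mm right of the lock sleeve, same lean and height as lock_hole; z points out along its axis, x up the slope, y left. Blind, 18 mm bore without chamfer (2 mm play), 61 mm deep: the pin's shoulder comes to rest on the block's face
- bar_pivot (a point): centre of the hold-down bar's pivot, at the height of the bar's top face; z is the hinge axis (square to the leaning bed), x up the slope, y to the left; these axes do not turn with the bar. Lies 154 mm up the slope from the lock sleeve
- swing_bar (a joint): angle of the steel hold-down bar, rad: 0 shut (points down the slope across the board, eye over the lock sleeve), grows as the free end swings left (clockwise from above) to the stop at 1.75. Stiff hinge: stays where left, about 1 N at the knob moves it. Bar 24 mm wide, 10 mm thick, underside 22 mm above the bed; the pin in its eye locks it
- bar_knob (a point): centre of the black round knob on the bar, 95 mm from the pivot, 20 mm above the bar's top face; 23 mm diameter, 33 mm high above the bar; moves with the bar, z as bar_pivot. Can be grasped or pushed
- repair_board: brown circuit board 236 x 93 mm, 19 mm thick with its parts, lying loose on the leaning bed, parts up, under the bar, lower edge on two black ledges. Origin: middle of its lower edge; y along the lower edge, z up the slope
- flux_bottle: cream flux bottle with a red needle cap, 40 mm diameter, 116 mm high, standing; origin at its base. Leave alone
- parts_bin_1: black parts bin with blue parts, 99 x 68 x 44 mm; origin at centre of base. Leave alone
- side_cutters: red-handled side cutters, 151 mm long, 12 mm high, lying flat; origin at centre of underside. Leave alone

How it is judged:
On the way, in this order (a step that is already met when the one before it is completed fails the run):
1. the pin is drawn clear out of the sleeve and the bar's eye while the bar is still shut (z of lock_pin in the frame of lock_hole above 0.004 m and value of joint swing_bar below 0.12 rad), for 0.1 s.
2. the pin is parked fully home in the parking hole while the bar is still shut (z of pin_shoulder in the frame of park_hole between -0.006 and 0.004 m and distance between pin_shoulder and park_hole below 0.006 m and angle between the z axis of lock_pin and the z axis of park_hole, either way round below 0.09 rad and value of joint swing_bar below 0.12 rad), for 0.2 s.
At the end, for the whole second after the job is handed in: the hold-down bar stands open at 1.55 rad or more (stop at 1.75) and at rest; the lock pin is home in the parking hole (shoulder within 6 mm of the mouth, axis within 5 degrees) and at rest; the board has moved less than 12 mm (value of joint swing_bar above 1.55 rad and z of pin_shoulder in the frame of park_hole between -0.006 and 0.004 m and distance between pin_shoulder and park_hole below 0.006 m and angle between the z axis of lock_pin and the z axis of park_hole, either way round below 0.09 rad and linear speed of lock_pin below 0.02 m/s and velocity of joint swing_bar between -0.05 and 0.05 rad/s and distance of repair_board from where it was at the start of the episode below 0.012 m); the robot touches nothing.
It fails at once if the pin is wrenched in the cradle (over 60 N) (contact force between lock_pin and cradle above 60 N).
It fails at once if the board is shoved more than 12 mm or tipped off its ledges (distance of repair_board from where it was at the start of the episode above 0.012 m).
It fails at once if another thing on the bench is pushed more than 30 mm, or the bottle knocked over (distance of any of flux_bottle, side_cutters, parts_bin_1 from where it was at the start of the episode above 0.03 m or angle between flux_bottle's own z axis and vertical above 0.5 rad).
It also fails if it takes over 64 s, if anything falls off the work surface, if the arm or the gripper's body presses on something with over 40 N, if the wrist force passes 120 N, or if a joint passes its speed limit or range.

## Working session

There is one attempt and no reset: what is moved stays moved. The work goes in short steps, Python scripts to look and compute and a tool call to move; the robot and the scene stay as the last step left them, time stands still between calls to the robot, and variables do not carry over. Pictures are saved under pics/ and viewed, and the job is handed in when it is done.

Besides the shell and the picture viewer there is one more tool, called after "Request:" by a JSON object that holds its "fn" and its "kwargs". step_arm: Moves the arm, as the interface text tells. Its arguments: {"type":"object","properties":{"steps":{"type":"array"},"claw":{"type":"number"}},"required":["steps"]}

```bash
mkdir -p pics; python3 - <<'E'
from cell import robot, optics
import cv2, json, numpy as np
print(robot.read_state(), robot.hold_point_z)
for n in ("scene","top"):
    c=optics.get_calibration(n); print(n,{k:np.round(v,4).tolist() for k,v in c.items()})
    im=optics.snapshot(n); cv2.imwrite(f"pics/{n}0.png",im[:,:,::-1])
E
```

```text
{'time_s': 0.0, 'joint_positions': array([-1.38684075,  0.62936099,  0.03843358,  1.51839877, -0.02694864,
        0.99626172, -0.01996807]), 'qvel': array([-6.65104207e-04,  6.60686549e-05, -1.29900360e-03, -4.06041103e-04,
       -1.94843609e-04,  1.21825575e-03, -1.40102573e-03]), 'tau': array([-2.06585919e-04, -5.63414276e+01,  1.22658782e+00, -1.93430507e+01,
        1.11626589e-02,  1.09183238e-02, -6.59420081e-06]), 'eef_pos': array([0.16048512, 0.62922532, 0.23036946]), 'orientation': array([ 0.08737653,  0.7016645 , -0.08872233,  0.7015416 ]), 'ft_force': array([ 0.91452679,  0.24696213, -0.30222938]), 'ft_torque': array([0.01261955, 0.00844148, 0.00407881]), 'gripper_width': 0.9980099818850449} 0.0187
scene {'fx': 460.4493, 'fy': 460.4493, 'cx': 315.5534, 'cy': 234.6983, 'dist': [-0.1163, 0.0, 0.0, 0.0, 0.0], 'T': [[0.8146, 0.4118, -0.4085, 0.141], [-0.5799, 0.5611, -0.5907, -0.7206], [-0.0141, 0.7181, 0.6958, 0.7072], [0.0, 0.0, 0.0, 1.0]]}
top {'fx': 469.0835, 'fy': 469.0835, 'cx': 323.6635, 'cy': 241.5617, 'dist': [-0.1061, 0.0, 0.0, 0.0, 0.0], 'T': [[0.027, 0.9879, -0.1525, 0.3812], [-0.9996, 0.027, -0.0018, -0.1896], [0.0024, 0.1524, 0.9883, 0.9672], [0.0, 0.0, 0.0, 1.0]]}
```

View pics/scene0.png

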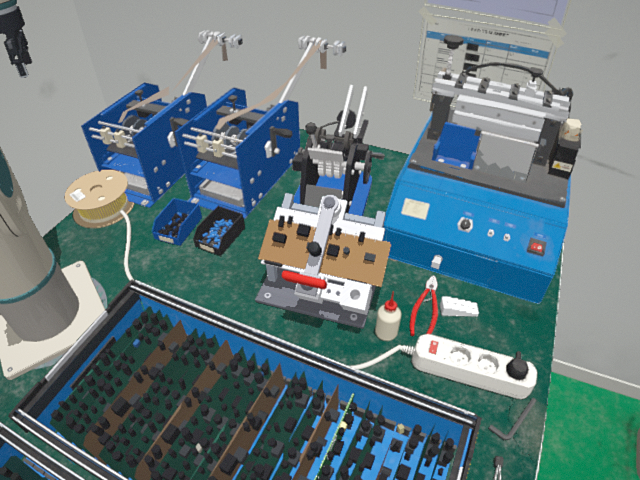

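View pics/top0.png

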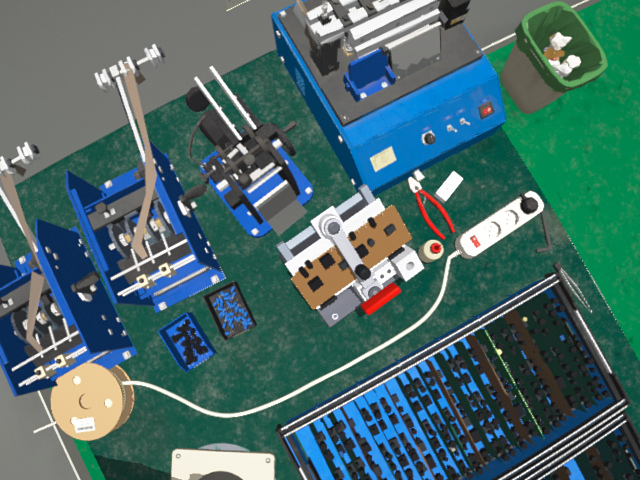

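The cradle is near pixel (345,255) in the top view and (325,260) in the scene view. The red handle is at (380,300) in top and (304,279) in scene. I'll zoom in on both.

```bash
python3 - <<'E'
import cv2
a=cv2.imread("pics/scene0.png")[185:345,240:440]; cv2.imwrite("pics/s0z.png",cv2.resize(a,None,fx=4,fy=3.75,interpolation=cv2.INTER_CUBIC)[:600])
a=cv2.imread("pics/top0.png")[175:335,265:465]; cv2.imwrite("pics/t0z.png",cv2.resize(a,None,fx=4,fy=3.75,interpolation=cv2.INTER_CUBIC)[:600])
E
```

```text
(no output)
```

View pics/s0z.png

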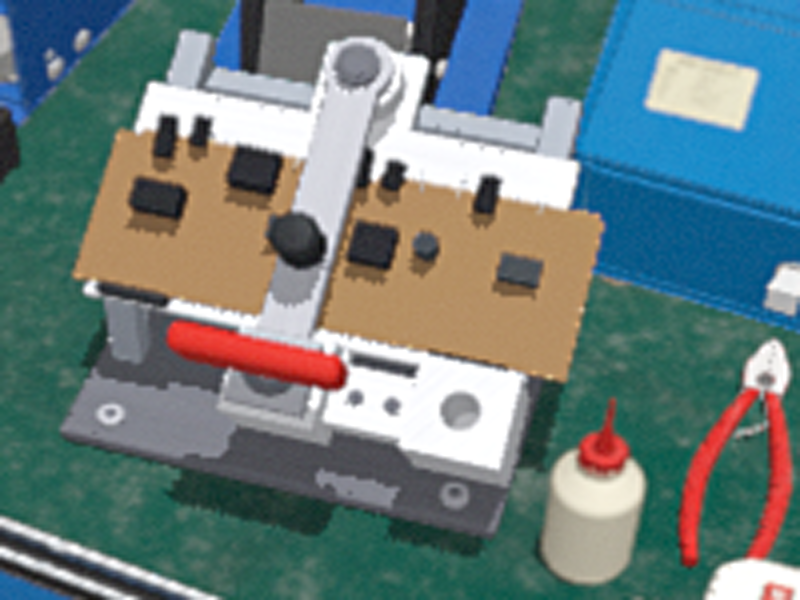

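View pics/t0z.png

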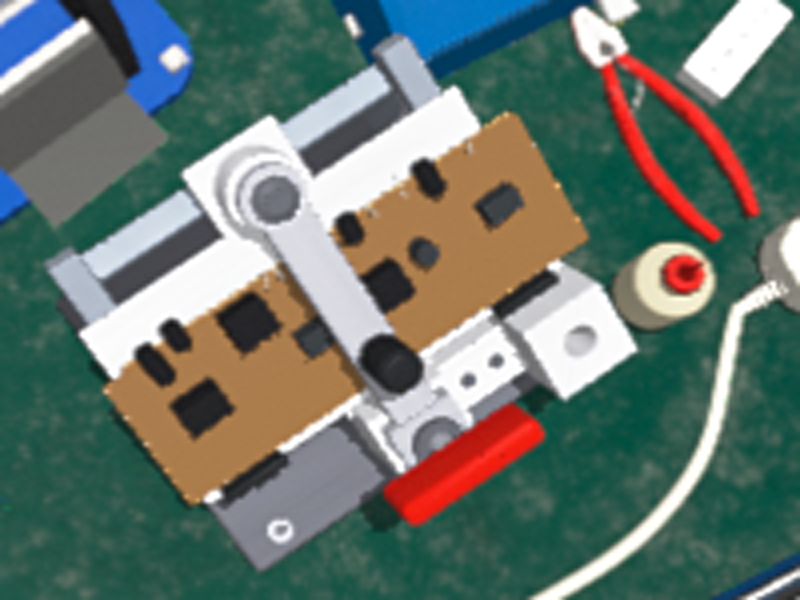

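```bash
cat > h.py <<'E'
import numpy as np, cv2
from cell import robot, optics
from scipy.spatial.transform import Rotation as R
C={n:optics.get_calibration(n) for n in("scene","top")}
def K(c): return np.array([[c["fx"],0,c["cx"]],[0,c["fy"],c["cy"]],[0,0,1.]])
def ray(n,p):
    c=C[n];u=cv2.undistortPoints(np.array([[p]],float),K(c),np.array(c["dist"]))[0,0]
    d=np.array(c["T"])[:3,:3]@np.array([u[0],-u[1],-1.]);return np.array(c["T"])[:3,3],d/np.linalg.norm(d)
def tri(ps,pt):
    o1,d1=ray("scene",ps);o2,d2=ray("top",pt)
    t=np.linalg.lstsq(np.c_[d1,-d2],o2-o1,rcond=None)[0]
    a=o1+t[0]*d1;b=o2+t[1]*d2
    return (a+b)/2,np.linalg.norm(a-b)
def proj(n,P):
    c=C[n];T=np.array(c["T"]);q=T[:3,:3].T@(np.asarray(P)-T[:3,3])
    return cv2.projectPoints(np.array([[q[0],-q[1],-q[2]]]),np.zeros(3),np.zeros(3),K(c),np.array(c["dist"]))[0].ravel()
def Z(u,v,n): return (240+(u+.5)/4-.5,185+(v+.5)/3.75-.5) if n=="s" else (265+(u+.5)/4-.5,175+(v+.5)/3.75-.5)
E
cat > m1.py <<'E'
from h import *
im={n:cv2.imread(f"pics/{n}0.png") for n in C}
box={"scene":(275,265,335,295),"top":(350,278,410,322)}
out={}
for n in C:
    x0,y0,x1,y1=box[n];a=im[n][y0:y1,x0:x1].astype(int)
    m=((a[...,2]>120)&(a[...,1]<70)&(a[...,0]<80)).astype(np.uint8)
    cnt=max(cv2.findContours(m,cv2.RETR_EXTERNAL,cv2.CHAIN_APPROX_NONE)[0],key=cv2.contourArea)
    ys,xs=np.nonzero(m);c=np.array([xs.mean()+x0,ys.mean()+y0]);r=cv2.minAreaRect(cnt)
    P=cnt[:,0]+[x0,y0];d=np.linalg.svd(np.c_[xs,ys]-[xs.mean(),ys.mean()],full_matrices=False)[2][0];d*=np.sign(d[0])
    t=(P-c)@d
    out[n]=(c,c+d*t.min(),c+d*t.max());print(n,m.sum(),r,np.round(out[n],1).tolist())
for i in range(3): print("handle",tri(out["scene"][i],out["top"][i]))
pts={"park":((461,411),(582,341)),"pivot":((357,64),(275,197)),"boltL":((110,413),(280,530)),
"knobtop":((298,236),(392,360)),"boardL":((77,276),(197,502)),"boardR":((567,378),(588,240))}
for k,(s,t) in pts.items(): print(k,*tri(Z(*s,"s"),Z(*t,"t")))
E
python3 m1.py
```

```text
scene 386 ((28.647058486938477, 14.411764144897461), (45.59669494628906, 9.701424598693848), 14.03624439239502) [[302.8, 279.4], [281.5, 273.7], [325.6, 285.5]]
top 549 ((30.627025604248047, 19.862163543701172), (13.601470947265625, 42.49540710449219), 53.97262191772461) [[380.4, 298.3], [363.3, 310.3], [398.2, 285.8]]
handle (array([ 0.41034169, -0.2930615 ,  0.11401417]), np.float64(0.002788817761316234))
handle (array([ 0.38777343, -0.2622395 ,  0.11524401]), np.float64(0.0030940175159323547))
handle (array([ 0.43400097, -0.32547333,  0.1126965 ]), np.float64(0.002415634996206727))
park [ 0.47525254 -0.35267709  0.08619407] 0.0007468171834267925
pivot [ 0.53014146 -0.20397669  0.16460838] 0.0014088698005470103
boltL [ 0.37692786 -0.213717    0.01613934] 0.0009851814729376508
knobtop [ 0.4583007 -0.2584581  0.1331844] 0.0021566845845339736
boardL [ 0.38991868 -0.1726449   0.07468474] 0.0013670984499949436
boardR [ 0.52993555 -0.3582899   0.07560327] 0.0019327302673698787
```

```bash
cat > m2.py <<'E'
from h import *
from scipy.optimize import least_squares
def frame(yaw):
    u=np.array([np.cos(yaw),np.sin(yaw),0]);l=np.array([-np.sin(yaw),np.cos(yaw),0]);k=np.array([0,0,1.])
    c,s=np.cos(np.pi/6),.5
    return np.c_[c*u+s*k,l,-s*u+c*k]
if __name__=="__main__":
    meas={"park":([0.47525,-0.35268,0.08619],(0,-.085,0)),"pivot":([.53014,-.20398,.16461],(.154,0,0.001)),
     "hl":([.38777,-.26224,.11524],(0,.038,.031)),"hr":([.43400,-.32547,.11270],(0,-.038,.031)),"knob":([.4583,-.2585,.1332],(.059,0,.022))}
    def f(p): return np.concatenate([np.array(p[:3])+frame(p[3])@np.array(l)-m for m,l in meas.values()])
    s=least_squares(f,[.424,-.285,.086,.64]);print(s.x,np.degrees(s.x[3]));print(np.round(f(s.x).reshape(-1,3)*1e3,1))
    F=frame(s.x[3]);L=s.x[:3]
    bl,br=np.array([.38992,-.17264,.0747]),np.array([.52994,-.35829,.0756]);d=bl-br;print("board yaw",np.degrees(np.arctan2(-d[0],d[1])),np.linalg.norm(d))
    for n,a,b in [("bottlecap",Z(605,445,"s"),Z(685,272,"t")),("feedtip1",(220,40),(15,155)),("feedtip2",(322,47),(130,62)),("feed1 corner",(146,86),(8,240)),("feed2corner",(237,92),(70,180)),("microscope bar",(361,88),(203,70)),("blue mach cap",(571,123),(455,5))]:
        p,e=tri(a,b);print(n,np.round(p,3),round(e,4),"in lock frame",np.round(F.T@(p-L),3))
    st=robot.read_state();T=R.from_quat(st["orientation"]).as_matrix();print(np.round(T,2))
    for sg in(1,-1):
        G=np.c_[-F[:,2],sg*F[:,0],-sg*F[:,1]];print(sg,np.round(np.degrees(R.from_matrix(T.T@G).as_rotvec()),1))
E
python3 m2.py
```

```text
[ 0.42417619 -0.28399365  0.08636557  0.64301635] 36.84212322697401
[[-0.1  0.7  0.2]
 [ 0.4 -0.3 -0.4]
 [ 1.2 -0.6 -2. ]
 [ 0.6  1.8  0.5]
 [-2.  -1.5  1.7]]
board yaw 37.02414338977384 0.23253458430951726
bottlecap [ 0.512 -0.403  0.085] 0.0001 in lock frame [-0.001 -0.148 -0.001]
feedtip1 [0.597 0.305 0.298] 0.0247 in lock frame [ 0.532  0.368 -0.062]
feedtip2 [0.765 0.133 0.292] 0.0087 in lock frame [ 0.555  0.129 -0.083]
feed1 corner [0.444 0.371 0.206] 0.0872 in lock frame [ 0.414  0.512 -0.101]
feed2corner [0.602 0.278 0.168] 0.0071 in lock frame [ 0.456  0.343 -0.169]
microscope bar [0.796 0.031 0.217] 0.0014 in lock frame [ 0.487  0.029 -0.13 ]
blue mach cap [ 0.899 -0.405  0.294] 0.0295 in lock frame [ 0.37  -0.381  0.026]
[[-0.    0.25  0.97]
 [-0.    0.97 -0.25]
 [-1.   -0.    0.  ]]
1 [ 38.  -10.1  28.9]
-1 [-137.1  -36.8  -12.9]
```

```bash
cat > plan.py <<'E'
from m2 import *
from scipy.spatial.transform import Slerp
import math
YAW=0.6430;L=np.array([.4242,-.2840,.0864]);F=frame(YAW)
G=np.c_[-F[:,2],F[:,0],-F[:,1]]
def lk(x,y,z): return L+F@np.array([x,y,z])
def rows(pos,rot,p1,r1,step=.038,deg=6.,n=None):
    pos=np.array(pos);p1=np.array(p1);dr=(rot.inv()*r1)
    if n is None:n=max(1,math.ceil(np.linalg.norm(p1-pos)/step),math.ceil(np.degrees(dr.magnitude())/deg))
    out=[];cp,cr=pos.copy(),rot
    for i in range(1,n+1):
        tp=pos+(p1-pos)*i/n;tr=rot*R.from_rotvec(dr.as_rotvec()*i/n)
        s=np.round(cr.inv().apply(tp-cp),4);w=np.round(np.degrees((cr.inv()*tr).as_rotvec()),2)
        out.append([s.tolist(),w.tolist()])
        cp=cp+cr.apply(s);cr=cr*R.from_rotvec(np.radians(w))
    return out,cp,cr
def now():
    s=robot.read_state();return s,s["eef_pos"],R.from_quat(s["orientation"])
def show(o):
    print(len(o));[print("["+",".join(map(str,o[i:i+10])).replace(" ","")+"]") for i in range(0,len(o),10)]
def report():
    s,p,r=now();e=(r.inv()*R.from_matrix(G)).as_rotvec()
    print("t",s["time_s"],"lock frame TCP mm",np.round(F.T@(p-L)*1e3,2),"rot to goal deg(tool)",np.round(np.degrees(e),2),"F lock",np.round(F.T@s["ft_force"],1),"M",np.round(s["ft_torque"],2),"w",s["gripper_width"]*85.4,"q",np.round(s["joint_positions"],2))
E
python3 - <<'E'
from plan import *
s,p,r=now();report()
o1,p1,r1=rows(p,r,[.40,.22,.42],r,step=.04)
o2,p2,r2=rows(p1,r1,lk(0,0,.10),R.from_matrix(G),step=.037)
show(o1);show(o2)
E
```

```text
t 0.1 lock frame TCP mm [363.55 889.   -43.52] rot to goal deg(tool) [ 37.95 -10.13  28.92] F lock [-0.3 -0.4 -0.1] M [-0.02 -0.01 -0.01] w 85.55045067827851 q [-1.39  0.63  0.04  1.52 -0.03  1.   -0.02]
13
[[[-0.0145,-0.026,0.0256],[0.0,0.0,0.0]],[[-0.0146,-0.026,0.0257],[0.0,0.0,0.0]],[[-0.0145,-0.0259,0.0256],[0.0,0.0,0.0]],[[-0.0145,-0.026,0.0256],[0.0,0.0,0.0]],[[-0.0146,-0.026,0.0257],[0.0,0.0,0.0]],[[-0.0145,-0.026,0.0256],[0.0,0.0,0.0]],[[-0.0145,-0.0259,0.0256],[0.0,0.0,0.0]],[[-0.0146,-0.026,0.0257],[0.0,0.0,0.0]],[[-0.0145,-0.026,0.0256],[0.0,0.0,0.0]],[[-0.0145,-0.026,0.0256],[0.0,0.0,0.0]]]
[[[-0.0146,-0.026,0.0257],[0.0,0.0,0.0]],[[-0.0145,-0.0259,0.0256],[0.0,0.0,0.0]],[[-0.0145,-0.026,0.0256],[0.0,0.0,0.0]]]
16
[[[0.0155,-0.0326,0.0073],[2.37,-0.63,1.81]],[[0.0145,-0.0327,0.0085],[2.37,-0.64,1.81]],[[0.0137,-0.0327,0.0096],[2.38,-0.63,1.8]],[[0.0126,-0.0328,0.0109],[2.37,-0.63,1.81]],[[0.0118,-0.0327,0.0121],[2.37,-0.64,1.81]],[[0.0109,-0.0325,0.0134],[2.37,-0.63,1.81]],[[0.0101,-0.0322,0.0145],[2.37,-0.63,1.8]],[[0.0092,-0.032,0.0158],[2.38,-0.64,1.81]],[[0.0083,-0.0315,0.017],[2.37,-0.63,1.81]],[[0.0076,-0.031,0.0182],[2.37,-0.63,1.81]]]
[[[0.0068,-0.0305,0.0194],[2.37,-0.64,1.81]],[[0.0061,-0.0299,0.0206],[2.37,-0.63,1.8]],[[0.0054,-0.0292,0.0217],[2.38,-0.63,1.81]],[[0.0047,-0.0284,0.0229],[2.37,-0.64,1.81]],[[0.0041,-0.0276,0.024],[2.37,-0.63,1.81]],[[0.0035,-0.0267,0.0251],[2.37,-0.63,1.8]]]
```

Request:
{"fn": "step_arm", "kwargs": {"steps": [[[-0.036, -0.01, 0.01], [0, 0, 0]], [[-0.036, -0.01, 0.01], [0, 0, 0]], [[-0.036, -0.01, 0.01], [0, 0, 0]], [[-0.02, -0.025, 0.025], [0, 0, 0]], [[-0.018, -0.026, 0.026], [0, 0, 0]], [[-0.014, -0.026, 0.026], [0, 0, 0]], [[-0.01, -0.027, 0.027], [0, 0, 0]], [[-0.01, -0.027, 0.027], [0, 0, 0]], [[-0.01, -0.027, 0.027], [0, 0, 0]], [[0, -0.028, 0.026], [0, 0, 0]]], "claw": 0.044}}

```text
time_s: 0.93
eef_pos: [0.3138, 0.3635, 0.423]
orientation: [0.077, 0.704, -0.086, 0.7]
ft_force: [0.7, 1.8, 0.7]
gripper_width: 0.515
```

```bash
python3 - <<'E'
from plan import *
s,p,r=now();report();print(p)
o1,p1,r1=rows(p,r,[.42,.15,.42],r,step=.036)
o2,p2,r2=rows(p1,r1,lk(0,0,.10),R.from_matrix(G),step=.036)
show(o1);show(o2)
E
```

```text
t 0.9333 lock frame TCP mm [428.06 584.4  141.52] rot to goal deg(tool) [ 39.02 -10.42  29.54] F lock [ 1.8  1.  -0.2] M [-0.03 -0.07 -0.01] w 44.01440567484283 q [-1.01  0.21  0.12  1.65 -0.02  1.29  0.45]
[0.31384497 0.36354745 0.42298509]
7
[[[0.0007,-0.0262,0.0218],[0.0,0.0,0.0]],[[0.0006,-0.0262,0.0217],[0.0,0.0,0.0]],[[0.0007,-0.0262,0.0218],[0.0,0.0,0.0]],[[0.0007,-0.0263,0.0217],[0.0,0.0,0.0]],[[0.0007,-0.0262,0.0218],[0.0,0.0,0.0]],[[0.0006,-0.0262,0.0217],[0.0,0.0,0.0]],[[0.0007,-0.0262,0.0218],[0.0,0.0,0.0]]]
15
[[[0.0168,-0.0304,0.0048],[2.6,-0.69,1.97]],[[0.0159,-0.0308,0.006],[2.6,-0.7,1.97]],[[0.0149,-0.031,0.0073],[2.6,-0.69,1.97]],[[0.0138,-0.0311,0.0084],[2.61,-0.7,1.97]],[[0.013,-0.0312,0.0098],[2.6,-0.69,1.97]],[[0.012,-0.0311,0.0109],[2.6,-0.7,1.97]],[[0.011,-0.031,0.0123],[2.6,-0.69,1.97]],[[0.0102,-0.0308,0.0135],[2.6,-0.7,1.97]],[[0.0093,-0.0305,0.0148],[2.6,-0.69,1.97]],[[0.0084,-0.0301,0.0161],[2.6,-0.7,1.97]]]
[[[0.0076,-0.0296,0.0173],[2.6,-0.69,1.96]],[[0.0068,-0.029,0.0186],[2.61,-0.7,1.97]],[[0.006,-0.0283,0.0198],[2.6,-0.69,1.97]],[[0.0054,-0.0277,0.021],[2.6,-0.69,1.97]],[[0.0046,-0.0268,0.0222],[2.6,-0.7,1.97]]]
```

Request:
{"fn": "step_arm", "kwargs": {"steps": [[[0, -0.026, 0.022], [0, 0, 0]], [[0, -0.026, 0.022], [0, 0, 0]], [[0, -0.026, 0.022], [0, 0, 0]], [[0, -0.026, 0.022], [0, 0, 0]], [[0, -0.026, 0.022], [0, 0, 0]], [[0, -0.026, 0.022], [0, 0, 0]], [[0, -0.026, 0.022], [0, 0, 0]], [[0.016, -0.03, 0.005], [2.6, -0.7, 2]], [[0.015, -0.031, 0.006], [2.6, -0.7, 2]], [[0.014, -0.031, 0.007], [2.6, -0.7, 2]]]}}

```text
time_s: 1.77
eef_pos: [0.423, 0.0411, 0.3783]
orientation: [0.164, 0.674, -0.098, 0.713]
ft_force: [0.4, -1.1, 0.2]
gripper_width: 0.511
```

Request:
{"fn": "step_arm", "kwargs": {"steps": [[[0.013, -0.031, 0.008], [2.6, -0.7, 2]], [[0.013, -0.031, 0.01], [2.6, -0.7, 2]], [[0.012, -0.031, 0.011], [2.6, -0.7, 2]], [[0.011, -0.031, 0.012], [2.6, -0.7, 2]], [[0.01, -0.031, 0.013], [2.6, -0.7, 2]], [[0.009, -0.03, 0.015], [2.6, -0.7, 2]], [[0.008, -0.03, 0.016], [2.6, -0.7, 2]]]}}

```text
time_s: 2.35
eef_pos: [0.4022, -0.1835, 0.2593]
orientation: [0.358, 0.586, -0.123, 0.716]
ft_force: [1.5, 0.4, -0.3]
gripper_width: 0.516
```

```bash
python3 - <<'E'
from plan import *
s,p,r=now();report();print(p)
o2,p2,r2=rows(p,r,lk(0,0,.10),R.from_matrix(G),step=.036)
show(o2)
E
```

```text
t 2.35 lock frame TCP mm [123.43  93.62 128.38] rot to goal deg(tool) [12.14 -2.32  7.97] F lock [ 1.1 -0.5 -1. ] M [-0.24  0.26 -0.01] w 44.04261590403993 q [ 0.23  0.32  0.56  2.16 -0.78  0.83  2.19]
[ 0.40224708 -0.18347208  0.25929202]
5
[[[0.0086,-0.0271,0.0135],[2.43,-0.46,1.59]],[[0.0081,-0.0268,0.0146],[2.43,-0.47,1.6]],[[0.0073,-0.0263,0.0156],[2.42,-0.46,1.59]],[[0.0068,-0.0258,0.0167],[2.43,-0.46,1.6]],[[0.0063,-0.0253,0.0177],[2.43,-0.47,1.59]]]
```

Request:
{"fn": "step_arm", "kwargs": {"steps": [[[0.0086, -0.027, 0.0135], [2.4, -0.5, 1.6]], [[0.008, -0.027, 0.0146], [2.4, -0.5, 1.6]], [[0.007, -0.026, 0.0156], [2.4, -0.5, 1.6]], [[0.0068, -0.026, 0.0167], [2.4, -0.5, 1.6]], [[0.006, -0.025, 0.0177], [2.4, -0.5, 1.6]], [[0, 0, 0], [0, 0, 0]]]}}

```text
time_s: 2.85
eef_pos: [0.3773, -0.3288, 0.1641]
orientation: [0.477, 0.522, -0.15, 0.691]
ft_force: [-0.1, -0.9, 0.5]
gripper_width: 0.51
```

```bash
python3 - <<'E'
from plan import *
s,p,r=now();report();print(p)
o2,p2,r2=rows(p,r,lk(0,0,.10),R.from_matrix(G),step=.036)
show(o2)
for n in C: cv2.imwrite(f"pics/{n}1.png",optics.snapshot(n)[:,:,::-1])
a=cv2.imread("pics/scene1.png")[185:345,240:440]; b=cv2.imread("pics/top1.png")[175:335,265:465]
cv2.imwrite("pics/z1.png",cv2.resize(np.hstack([a,b]),None,fx=2,fy=2,interpolation=cv2.INTER_CUBIC))
E
```

```text
t 2.85 lock frame TCP mm [-16.91  -7.72  99.45] rot to goal deg(tool) [-1.26  0.75 -0.17] F lock [-0.3 -0.7  0.7] M [-0.39  0.47 -0.04] w 43.57056595626173 q [ 0.71  0.63  0.46  2.07 -1.07  0.94  2.57]
[ 0.37731809 -0.32877696  0.16406708]
1
[[[-0.0006,0.0167,-0.0081],[-1.26,0.75,-0.17]]]
```

View pics/z1.png

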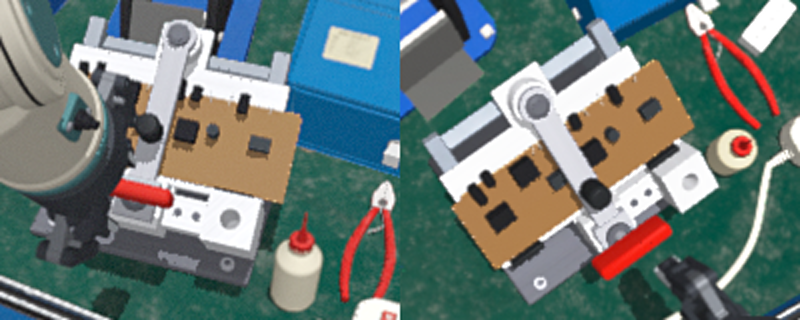

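The gripper (top view, left panel of pair) stands about 17 mm down-slope of the handle. q5 is near its range limit, so I'll watch it while I correct.

Request:
{"fn": "step_arm", "kwargs": {"steps": [[[0, 0.008, -0.004], [-0.6, 0.4, 0]], [[0, 0.008, -0.004], [-0.6, 0.4, 0]], [[0, 0, 0], [0, 0, 0]]]}}

```text
time_s: 3.2
eef_pos: [0.3883, -0.3035, 0.1772]
orientation: [0.468, 0.531, -0.133, 0.694]
ft_force: [1.1, -0.2, -0.3]
gripper_width: 0.517
```

```bash
python3 - <<'E'
from plan import *
s,p,r=now();report()
o2,p2,r2=rows(p,r,lk(0,0,.10),R.from_matrix(G),step=.036)
show(o2)
E
```

```text
t 3.2 lock frame TCP mm [10.34  5.92 98.84] rot to goal deg(tool) [ 0.72 -0.58 -0.6 ] F lock [ 0.5 -0.8 -0.7] M [-0.36  0.39 -0.01] w 44.12078594142756 q [ 0.66  0.6   0.46  2.08 -1.05  0.95  2.55]
1
[[[-0.0013,-0.0104,0.0058],[0.72,-0.58,-0.6]]]
```

Request:
{"fn": "step_arm", "kwargs": {"steps": [[[0, -0.005, 0.003], [0.4, -0.3, -0.3]], [[0, 0, 0], [0, 0, 0]], [[0, 0, 0], [0, 0, 0]]]}}

```text
time_s: 3.45
eef_pos: [0.3896, -0.3051, 0.1774]
orientation: [0.466, 0.53, -0.134, 0.695]
ft_force: [0.6, -0.0, 0.4]
gripper_width: 0.514
```

```bash
python3 - <<'E'
from plan import *
report()
E
```

```text
t 3.45 lock frame TCP mm [10.6   3.86 98.95] rot to goal deg(tool) [ 0.86 -0.29 -0.39] F lock [ 0.6 -0.3  0.2] M [-0.35  0.43 -0.02] w 43.87084662713045 q [ 0.66  0.6   0.46  2.08 -1.05  0.94  2.55]
```

Request:
{"fn": "step_arm", "kwargs": {"steps": [[[0, 0, 0], [0, 0, 0]], [[0, 0, 0], [0, 0, 0]]]}}

```text
time_s: 3.62
eef_pos: [0.3902, -0.3047, 0.178]
orientation: [0.466, 0.53, -0.134, 0.696]
ft_force: [-0.9, -0.5, -0.0]
gripper_width: 0.517
```

```bash
python3 - <<'E'
from plan import *
report()
s,p,r=now()
o2,p2,r2=rows(p,r,lk(0,0,.08),R.from_matrix(G),step=.036)
show(o2)
E
```

```text
t 3.6167 lock frame TCP mm [11.47  3.87 99.11] rot to goal deg(tool) [ 0.96 -0.27 -0.4 ] F lock [-0.9  0.1  0.5] M [-0.37  0.4   0.03] w 44.14530283826239 q [ 0.66  0.6   0.45  2.08 -1.05  0.94  2.55]
1
[[[0.019,-0.0117,0.0038],[0.96,-0.27,-0.4]]]
```

Request:
{"fn": "step_arm", "kwargs": {"steps": [[[0.003, -0.0117, 0.004], [1, -0.3, -0.4]]]}}

```text
time_s: 3.7
eef_pos: [0.3869, -0.3124, 0.1703]
orientation: [0.469, 0.528, -0.141, 0.693]
ft_force: [-0.2, -0.6, -0.5]
gripper_width: 0.512
```

```bash
python3 - <<'E'
from plan import *
report()
E
```

```text
t 3.7 lock frame TCP mm [ 1.35 -0.3  96.11] rot to goal deg(tool) [ 0.08  0.04 -0.08] F lock [-0.6 -0.4 -0.2] M [-0.34  0.4  -0.  ] w 43.73890067261067 q [ 0.68  0.61  0.45  2.08 -1.05  0.93  2.55]
```

Request:
{"fn": "step_arm", "kwargs": {"steps": [[[0, 0, 0], [0, 0, 0]]]}}

```text
time_s: 3.78
eef_pos: [0.3856, -0.314, 0.169]
orientation: [0.469, 0.529, -0.143, 0.693]
ft_force: [-0.6, -0.4, 0.4]
gripper_width: 0.512
```

```bash
python3 - <<'E'
from plan import *
report()
s,p,r=now()
o2,p2,r2=rows(p,r,lk(0,0,.08),R.from_matrix(G),step=.036)
show(o2)
E
```

```text
t 3.7833 lock frame TCP mm [-0.97 -0.86 95.98] rot to goal deg(tool) [-0.08  0.1   0.07] F lock [-0.4  0.   0.7] M [-0.34  0.46  0.03] w 43.74775601035387 q [ 0.68  0.61  0.45  2.08 -1.05  0.93  2.55]
1
[[[0.016,0.001,-0.0009],[-0.08,0.1,0.07]]]
```

Request:
{"fn": "step_arm", "kwargs": {"steps": [[[0.02, 0.0005, -0.0008], [0, 0, 0]], [[0.02, 0, 0], [0, 0, 0]], [[0.02, 0, 0], [0, 0, 0]], [[0.008, 0, 0], [0, 0, 0]], [[0, 0, 0], [0, 0, 0]]]}}

```text
time_s: 4.2
eef_pos: [0.4121, -0.2961, 0.1066]
orientation: [0.47, 0.527, -0.147, 0.692]
ft_force: [-0.2, 0.1, -0.3]
gripper_width: 0.513
```

```bash
python3 - <<'E'
from plan import *
report()
s,p,r=now()
o2,p2,r2=rows(p,r,lk(0,0,.012),R.from_matrix(G),step=.036)
show(o2)
E
```

```text
t 4.2 lock frame TCP mm [-4.53 -2.42 25.92] rot to goal deg(tool) [-0.4   0.35  0.26] F lock [-0.3  0.2 -0.2] M [-0.32  0.45 -0.02] w 43.8491642192844 q [ 0.87  0.68  0.06  2.12 -1.09  0.64  2.55]
1
[[[0.0139,0.0046,-0.0025],[-0.4,0.35,0.26]]]
```

Request:
{"fn": "step_arm", "kwargs": {"steps": [[[0.012, 0.0045, -0.0025], [-0.4, 0.3, 0.2]], [[0.001, 0, 0], [0, 0, 0]]], "claw": 0.03}}

```text
time_s: 4.37
eef_pos: [0.4181, -0.289, 0.0968]
orientation: [0.47, 0.529, -0.143, 0.692]
ft_force: [-0.4, -0.2, 0.5]
gripper_width: 0.352
```

```bash
python3 - <<'E'
from plan import *
report()
print(robot.read_state()["joint_positions"][4])
s,p,r=now()
o2,p2,r2=rows(p,r,lk(0,0,.012),R.from_matrix(G),step=.036)
show(o2)
for n in C: cv2.imwrite(f"pics/{n}2.png",optics.snapshot(n)[:,:,::-1])
a=cv2.imread("pics/scene2.png")[225:325,250:350]; b=cv2.imread("pics/top2.png")[240:340,330:430]
cv2.imwrite("pics/z2.png",cv2.resize(np.hstack([a,b]),None,fx=4,fy=4,interpolation=cv2.INTER_CUBIC))
report()
E
```

```text
t 4.3667 lock frame TCP mm [-1.63 -0.35 12.91] rot to goal deg(tool) [-0.17  0.06  0.07] F lock [-0.1  0.1  0.6] M [-0.28  0.39  0.01] w 30.041065357029463 q [ 0.9   0.7  -0.01  2.12 -1.09  0.59  2.54]
-1.0915530129478015
1
[[[0.0009,0.0016,-0.0004],[-0.17,0.06,0.07]]]
t 4.4667 lock frame TCP mm [-2.89 -1.67 14.29] rot to goal deg(tool) [-0.22  0.24  0.2 ] F lock [-0.2 -0.6 -0.3] M [-0.32  0.41 -0.03] w 30.46588054773846 q [ 0.9   0.7  -0.    2.12 -1.09  0.59  2.54]
```

View pics/z2.png

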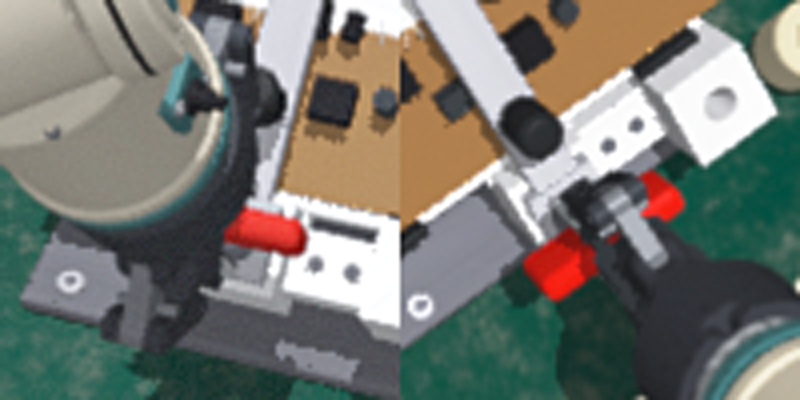

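Request:
{"fn": "step_arm", "kwargs": {"steps": [[[0.002, 0.003, -0.0015], [-0.2, 0.2, 0.2]], [[0, 0, 0], [0, 0, 0]]], "claw": 0.019}}

```text
time_s: 4.63
eef_pos: [0.4189, -0.2893, 0.0976]
orientation: [0.469, 0.528, -0.143, 0.693]
ft_force: [-1.0, 1.0, -0.4]
gripper_width: 0.221
```

```bash
python3 - <<'E'
from plan import *
report()
print(robot.read_state()["joint_positions"][4])
s,p,r=now()
o2,p2,r2=rows(p,r,lk(0,0,.012),R.from_matrix(G),step=.036)
show(o2)
E
```

```text
t 4.6333 lock frame TCP mm [-0.81 -1.04 13.44] rot to goal deg(tool) [-0.07  0.15  0.08] F lock [-0.4  1.4 -0.3] M [-0.32  0.41  0.01] w 18.903913996611266 q [ 0.9   0.7  -0.01  2.12 -1.09  0.59  2.54]
-1.090525166782782
1
[[[0.0014,0.0008,-0.001],[-0.07,0.15,0.08]]]
```

Opening is 19 mm with no contact, so the centre is within ±2.5 mm. I'll close in small steps, watching the force.

Request:
{"fn": "step_arm", "kwargs": {"steps": [[[0.001, 0.0005, -0.001], [0, 0.1, 0]], [[0, 0, 0], [0, 0, 0]]], "claw": 0.0165}}

```text
time_s: 4.8
eef_pos: [0.419, -0.2887, 0.0976]
orientation: [0.469, 0.529, -0.144, 0.693]
ft_force: [0.7, 0.1, -0.2]
gripper_width: 0.195
```

```bash
python3 - <<'E'
from plan import *
report()
E
```

```text
t 4.8 lock frame TCP mm [-0.47 -0.65 13.23] rot to goal deg(tool) [-0.04  0.14  0.15] F lock [ 0.4 -0.3 -0.5] M [-0.23  0.43  0.03] w 16.627815452487305 q [ 0.9   0.7  -0.01  2.12 -1.09  0.59  2.54]
```

Request:
{"fn": "step_arm", "kwargs": {"steps": [[[0, 0, 0], [0, 0, 0]]], "claw": 0.015}}

```text
time_s: 4.88
eef_pos: [0.4187, -0.289, 0.0977]
orientation: [0.468, 0.529, -0.144, 0.693]
ft_force: [0.2, 0.2, -0.8]
gripper_width: 0.18
```

```bash
python3 - <<'E'
from plan import *
report()
E
```

```text
t 4.8833 lock frame TCP mm [-0.79 -0.73 13.46] rot to goal deg(tool) [-0.03  0.16  0.2 ] F lock [-0.2 -0.  -0.8] M [-0.4   0.59  0.02] w 15.38255082183399 q [ 0.9   0.7  -0.01  2.12 -1.09  0.59  2.54]
```

Request:
{"fn": "step_arm", "kwargs": {"steps": [[[0, 0, 0], [0, 0, 0]], [[0, 0, 0], [0, 0, 0]]], "claw": 0.008}}

```text
time_s: 5.05
eef_pos: [0.4185, -0.2892, 0.0978]
orientation: [0.468, 0.529, -0.144, 0.693]
ft_force: [-0.3, -1.0, -1.9]
gripper_width: 0.156
```

```bash
python3 - <<'E'
from plan import *
report()
E
```

```text
t 5.05 lock frame TCP mm [-0.97 -0.76 13.71] rot to goal deg(tool) [-0.02  0.18  0.24] F lock [-1.6 -0.7 -1.2] M [-0.43  0.53  0.03] w 13.282336550658123 q [ 0.9   0.7  -0.01  2.12 -1.09  0.59  2.54]
```

Request:
{"fn": "step_arm", "kwargs": {"steps": [[[-0.004, 0, 0], [0, 0, 0]], [[-0.006, 0, 0], [0, 0, 0]]], "claw": 0.0}}

```text
time_s: 5.22
eef_pos: [0.4144, -0.2918, 0.1061]
orientation: [0.468, 0.529, -0.144, 0.693]
ft_force: [1.2, -0.9, -1.7]
gripper_width: 0.156
```

```bash
python3 - <<'E'
from plan import *
report()
E
```

```text
t 5.2167 lock frame TCP mm [-0.99 -0.32 23.31] rot to goal deg(tool) [-0.05  0.1   0.25] F lock [-0.4 -1.4 -1.7] M [-0.64  0.37 -0.14] w 13.349426077105978 q [ 0.9   0.68  0.01  2.12 -1.06  0.61  2.52]
```

Request:
{"fn": "step_arm", "kwargs": {"steps": [[[-0.008, 0, 0], [0, 0, 0]], [[-0.008, 0, 0], [0, 0, 0]], [[-0.006, 0, 0], [0, 0, 0]]]}}

```text
time_s: 5.47
eef_pos: [0.4047, -0.2994, 0.1271]
orientation: [0.468, 0.529, -0.144, 0.693]
ft_force: [0.8, -0.8, -2.1]
gripper_width: 0.157
```

```bash
python3 - <<'E'
from plan import *
report()
E
```

```text
t 5.4667 lock frame TCP mm [-1.17 -0.59 47.63] rot to goal deg(tool) [-0.06  0.12  0.28] F lock [-0.9 -1.1 -1.9] M [-0.47  0.52 -0.01] w 13.423190962614191 q [ 0.9   0.64  0.04  2.11 -1.01  0.66  2.47]
```

Request:
{"fn": "step_arm", "kwargs": {"steps": [[[-0.008, 0, 0], [0, 0, 0]], [[-0.01, 0, 0], [0, 0, 0]], [[-0.01, 0, 0], [0, 0, 0]], [[-0.01, 0, 0], [0, 0, 0]], [[0, 0, 0], [0, 0, 0]], [[0, 0, 0], [0, 0, 0]]]}}

```text
time_s: 5.97
eef_pos: [0.3866, -0.3133, 0.1662]
orientation: [0.468, 0.528, -0.146, 0.694]
ft_force: [0.8, -0.4, -2.7]
gripper_width: 0.151
```

```bash
python3 - <<'E'
from plan import *
report()
s,p,r=now()
# pin foot tcp offset: at home TCP lock z 13.5
o2,p2,r2=rows(p,r,lk(-.001,-.085,.090),R.from_matrix(G),n=9)
show(o2)
for n in C: cv2.imwrite(f"pics/{n}3.png",optics.snapshot(n)[:,:,::-1])
a=cv2.imread("pics/scene3.png")[205:325,250:370]; b=cv2.imread("pics/top3.png")[230:350,330:450]
cv2.imwrite("pics/z3.png",cv2.resize(np.hstack([a,b]),None,fx=3.3,fy=3.3,interpolation=cv2.INTER_CUBIC))
report()
E
```

```text
t 5.9667 lock frame TCP mm [-1.42 -0.86 92.91] rot to goal deg(tool) [-0.05  0.32  0.36] F lock [-1.  -0.8 -2.5] M [-0.42  0.58  0.  ] w 12.900025650524185 q [ 0.91  0.57  0.1   2.08 -0.91  0.75  2.4 ]
9
[[[0.0004,0.0001,0.0093],[-0.01,0.04,0.04]],[[0.0003,0.0,0.0094],[-0.0,0.03,0.04]],[[0.0004,0.0001,0.0093],[-0.01,0.04,0.04]],[[0.0004,0.0,0.0094],[-0.0,0.03,0.04]],[[0.0003,0.0001,0.0093],[-0.01,0.04,0.04]],[[0.0004,0.0,0.0094],[-0.0,0.03,0.04]],[[0.0003,0.0001,0.0093],[-0.01,0.04,0.04]],[[0.0003,0.0,0.0094],[-0.01,0.03,0.04]],[[0.0004,0.0001,0.0093],[-0.0,0.04,0.04]]]
t 6.0667 lock frame TCP mm [-1.43 -0.71 92.35] rot to goal deg(tool) [-0.06  0.28  0.35] F lock [-1.  -0.4 -1.7] M [-0.36  0.52  0.02] w 13.116759392436292 q [ 0.91  0.57  0.1   2.08 -0.91  0.75  2.4 ]
```

View pics/z3.png

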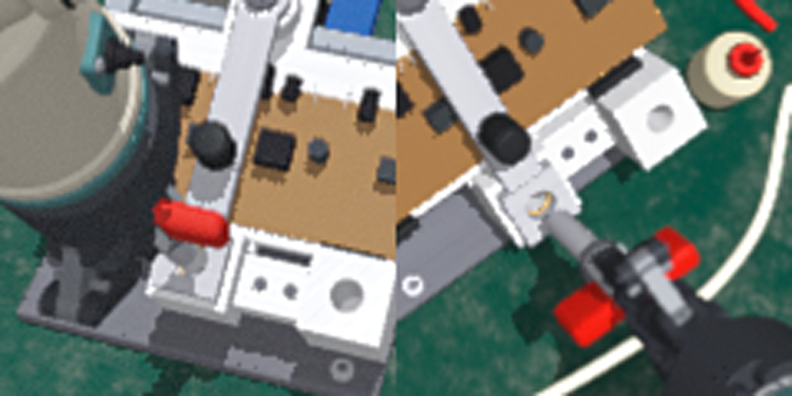

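```bash
python3 - <<'E'
import cv2,numpy as np
t=cv2.imread("pics/top3.png");s=cv2.imread("pics/scene3.png")
def z(im,x,y,h=20): return cv2.resize(im[y-h:y+h,x-h:x+h],None,fx=10,fy=10,interpolation=cv2.INTER_CUBIC)
cv2.imwrite("pics/z3b.png",np.hstack([z(t,374,292)[:, :],z(t,410,266)]))
cv2.imwrite("pics/z3c.png",z(s,355,294))
E
```

View pics/z3b.png

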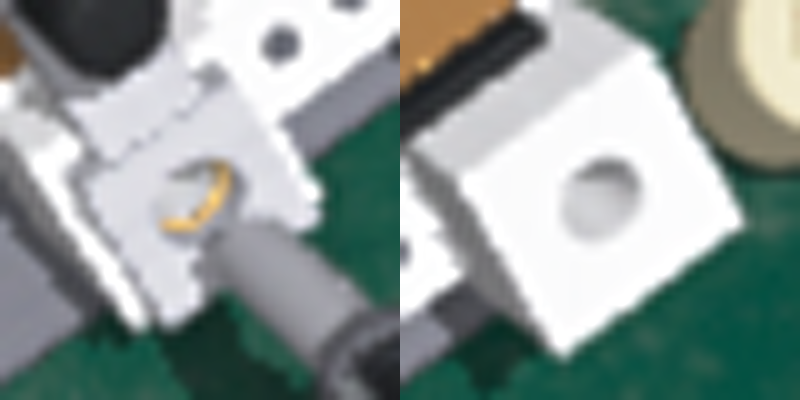

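View pics/z3c.png

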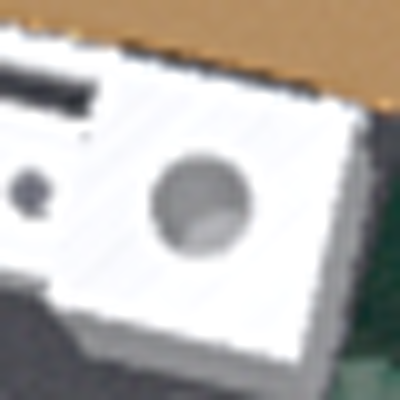

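```bash
python3 - <<'E'
from plan import *
def pl(n,p):
    o,d=ray(n,p);q=o+d*(((L-o)@F[:,2])/(d@F[:,2]));return F.T@(q-L)*1e3
a=pl("top",(373.5,291.5));b=pl("top",(409.7,265.5));c=pl("scene",(354.75,294.05))
print(a,b,c);d=a-b;print(np.linalg.norm(d),np.degrees(np.arctan2(-d[0],d[1])))
print(tri((354.75,294.05),(409.7,265.5)), F.T@(tri((354.75,294.05),(409.7,265.5))[0]-L)*1e3)
E
```

```text
[ 7.76009060e-01 -3.06646575e-01  5.00463962e-14] [ 4.73146869e-01 -8.52438088e+01  6.25430780e-15] [-2.87097534e-01 -8.49544256e+01  6.48552409e-14]
84.93770219404047 -0.20429987713857345
(array([ 0.47546849, -0.35197779,  0.08580142]), np.float64(0.0005935394840332837)) [-6.47801910e-02 -8.51432003e+01 -6.53776746e-01]
```

Request:
{"fn": "step_arm", "kwargs": {"steps": [[[0, 0, 0.008], [0, 0, 0]], [[0, 0, 0.012], [0, 0, 0]], [[0, 0, 0.012], [0, 0, 0]], [[0, 0, 0.012], [0, 0, 0]], [[0, 0, 0.012], [0, 0, 0]], [[0, 0, 0.012], [0, 0, 0]], [[0, 0, 0.008], [0, 0, 0]], [[0, 0, 0.003], [0, 0, 0]], [[0, 0, 0], [0, 0, 0]]]}}

```text
time_s: 6.82
eef_pos: [0.4384, -0.377, 0.161]
orientation: [0.469, 0.532, -0.143, 0.69]
ft_force: [-0.4, -0.4, -1.7]
gripper_width: 0.156
```

```bash
python3 - <<'E'
from plan import *
report()
s,p,r=now()
o2,p2,r2=rows(p,r,lk(-.0011,-.0855,.088),R.from_matrix(G)*R.from_rotvec(np.radians([.04,-.15,-.25])),n=1)
show(o2)
E
```

```text
t 6.8167 lock frame TCP mm [ -1.14 -82.96  86.76] rot to goal deg(tool) [-0.12 -0.31  0.26] F lock [-1.3 -0.1 -1.2] M [-0.43  0.59  0.01] w 13.305914085629151 q [ 0.88  0.67  0.14  1.86 -0.84  0.86  2.27]
1
[[[-0.0013,0.0,0.0025],[-0.08,-0.46,0.01]]]
```

Request:
{"fn": "step_arm", "kwargs": {"steps": [[[0, 0, 0.0025], [-0.1, -0.4, 0]], [[0, 0, 0], [0, 0, 0]]]}}

```text
time_s: 6.98
eef_pos: [0.4397, -0.3781, 0.1603]
orientation: [0.468, 0.53, -0.144, 0.692]
ft_force: [0.3, 0.7, -2.3]
gripper_width: 0.153
```

```bash
python3 - <<'E'
from plan import *
report()
for n in C: cv2.imwrite(f"pics/{n}4.png",optics.snapshot(n)[:,:,::-1])
def z(im,x,y,h=20): return cv2.resize(im[y-h:y+h,x-h:x+h],None,fx=10,fy=10,interpolation=cv2.INTER_CUBIC)
cv2.imwrite("pics/z4.png",np.hstack([z(cv2.imread("pics/scene4.png"),355,290),z(cv2.imread("pics/top4.png"),410,266)]))
s,p,r=now()
for d in (0,): # predicted pixel of foot centre and hole
    foot=p+r.apply([.013+.058+.0006,0,0]);print("foot px",proj("scene",foot),proj("top",foot),"hole",proj("scene",lk(0,-.085,0)),proj("top",lk(0,-.085,0)))
report()
E
```

```text
t 6.9833 lock frame TCP mm [ -1.2  -84.65  85.98] rot to goal deg(tool) [-0.03 -0.    0.24] F lock [-0.6  0.4 -2.4] M [-0.44  0.56  0.06] w 13.073821785970603 q [ 0.88  0.67  0.13  1.86 -0.85  0.85  2.28]
foot px [353.41165376 293.1557647 ] [413.19869654 269.06086542] hole [354.81569778 293.89444182] [409.70338447 265.76269318]
t 7.0833 lock frame TCP mm [ -1.12 -84.2   86.08] rot to goal deg(tool) [-0.04 -0.04  0.23] F lock [-1.2  1.  -1.1] M [-0.39  0.56 -0.02] w 12.986884934852219 q [ 0.88  0.67  0.13  1.86 -0.85  0.86  2.28]
```

View pics/z4.png

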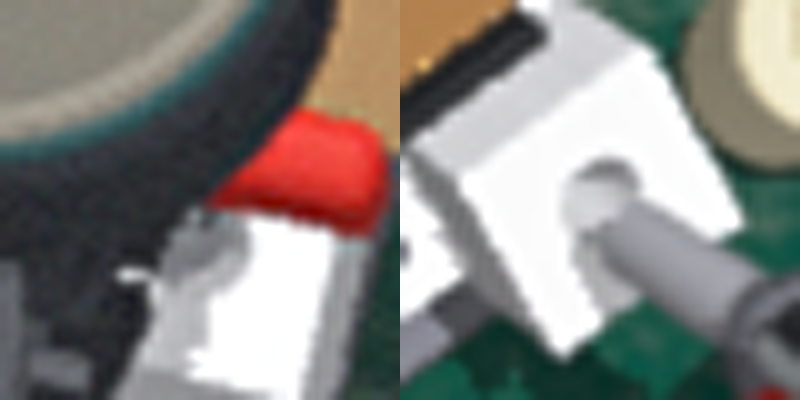

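Request:
{"fn": "step_arm", "kwargs": {"steps": [[[0.008, 0, 0.001], [0, 0, 0]], [[0.002, 0, 0.0004], [0, 0, 0]]]}}

```text
time_s: 7.25
eef_pos: [0.4441, -0.3757, 0.1517]
orientation: [0.469, 0.53, -0.144, 0.692]
ft_force: [0.1, 0.5, -0.6]
gripper_width: 0.154
```

```bash
python3 - <<'E'
from plan import *
report()
E
```

```text
t 7.25 lock frame TCP mm [ -1.17 -85.29  76.13] rot to goal deg(tool) [-0.06  0.01  0.23] F lock [-0.   0.3 -0.7] M [-0.42  0.56  0.01] w 13.166441599976453 q [ 0.87  0.69  0.13  1.86 -0.86  0.84  2.29]
```

Well aligned. I'll lower gently past the mouth, with contact expected near z = 71.6.

Request:
{"fn": "step_arm", "kwargs": {"steps": [[[0.004, 0, 0], [0, 0, 0]], [[0.003, 0, 0], [0, 0, 0]]]}}

```text
time_s: 7.42
eef_pos: [0.447, -0.3731, 0.1451]
orientation: [0.469, 0.53, -0.144, 0.692]
ft_force: [-1.2, -0.7, 0.6]
gripper_width: 0.156
```

```bash
python3 - <<'E'
from plan import *
report()
E
```

```text
t 7.4167 lock frame TCP mm [ -1.14 -85.    68.42] rot to goal deg(tool) [-0.07 -0.01  0.23] F lock [-0.9  0.2  1.2] M [-0.35  0.52  0.04] w 13.307735800662824 q [ 0.87  0.69  0.12  1.87 -0.87  0.82  2.29]
```

Request:
{"fn": "step_arm", "kwargs": {"steps": [[[0.003, 0, 0], [0, 0, 0]], [[0.003, 0, 0], [0, 0, 0]]]}}

```text
time_s: 7.58
eef_pos: [0.4499, -0.3712, 0.1394]
orientation: [0.469, 0.53, -0.144, 0.692]
ft_force: [-0.3, -0.4, -2.5]
gripper_width: 0.151
```

```bash
python3 - <<'E'
from plan import *
report()
E
```

```text
t 7.5833 lock frame TCP mm [ -1.   -85.22  61.72] rot to goal deg(tool) [-0.07  0.02  0.22] F lock [-1.7 -0.1 -1.9] M [-0.42  0.47 -0.03] w 12.895847232130865 q [ 0.87  0.7   0.11  1.87 -0.88  0.81  2.3 ]
```

Request:
{"fn": "step_arm", "kwargs": {"steps": [[[0.006, 0, 0], [0, 0, 0]], [[0.007, 0, 0], [0, 0, 0]], [[0.007, 0, 0], [0, 0, 0]]]}}

```text
time_s: 7.83
eef_pos: [0.4584, -0.3653, 0.1208]
orientation: [0.468, 0.529, -0.144, 0.693]
ft_force: [0.5, -0.9, -2.1]
gripper_width: 0.153
```

```bash
python3 - <<'E'
from plan import *
report()
E
```

```text
t 7.8333 lock frame TCP mm [ -1.29 -85.56  40.52] rot to goal deg(tool) [-0.07  0.08  0.24] F lock [-1.1 -1.  -1.8] M [-0.46  0.55 -0.01] w 13.101697732084284 q [ 0.86  0.73  0.09  1.88 -0.91  0.77  2.33]
```

Request:
{"fn": "step_arm", "kwargs": {"steps": [[[0.006, 0, 0], [0, 0, 0]], [[0.006, 0, 0], [0, 0, 0]], [[0.004, 0, 0], [0, 0, 0]]]}}

```text
time_s: 8.08
eef_pos: [0.4659, -0.3592, 0.1045]
orientation: [0.469, 0.53, -0.144, 0.692]
ft_force: [-0.9, -0.9, -1.3]
gripper_width: 0.154
```

```bash
python3 - <<'E'
from plan import *
report()
E
```

```text
t 8.0833 lock frame TCP mm [ -1.06 -85.14  21.57] rot to goal deg(tool) [-0.08  0.01  0.22] F lock [-1.7 -0.2 -0.5] M [-0.47  0.5  -0.06] w 13.125083568828853 q [ 0.86  0.76  0.08  1.89 -0.94  0.73  2.35]
```

Request:
{"fn": "step_arm", "kwargs": {"steps": [[[0.004, 0, 0], [0, 0, 0]], [[0.002, 0, 0], [0, 0, 0]]]}}

```text
time_s: 8.25
eef_pos: [0.4689, -0.3568, 0.0982]
orientation: [0.469, 0.53, -0.143, 0.692]
ft_force: [-0.5, -0.2, -0.9]
gripper_width: 0.154
```

```bash
python3 - <<'E'
from plan import *
report()
E
```

```text
t 8.25 lock frame TCP mm [ -0.97 -85.09  14.16] rot to goal deg(tool) [-0.08 -0.03  0.2 ] F lock [-0.9  0.2 -0.5] M [-0.48  0.5  -0.03] w 13.14512195422262 q [ 0.86  0.77  0.07  1.89 -0.95  0.72  2.35]
```

Request:
{"fn": "step_arm", "kwargs": {"steps": [[[0.001, 0, 0], [0, 0, 0]]]}}

```text
time_s: 8.33
eef_pos: [0.4692, -0.3567, 0.0975]
orientation: [0.469, 0.53, -0.143, 0.692]
ft_force: [-8.3, -1.1, 12.7]
gripper_width: 0.156
```

```bash
python3 - <<'E'
from plan import *
report()
E
```

```text
t 8.3333 lock frame TCP mm [ -1.03 -85.12  13.42] rot to goal deg(tool) [-0.08 -0.03  0.18] F lock [ 0.1  4.1 14.6] M [0.27 0.6  0.37] w 13.328277205284575 q [ 0.86  0.77  0.07  1.89 -0.95  0.72  2.35]
```

Request:
{"fn": "step_arm", "kwargs": {"steps": [[[0, 0, 0], [0, 0, 0]], [[0, 0, 0], [0, 0, 0]], [[0, 0, 0], [0, 0, 0]]], "claw": 0.036}}

```text
time_s: 8.58
eef_pos: [0.4693, -0.3569, 0.0982]
orientation: [0.469, 0.529, -0.143, 0.692]
ft_force: [-0.1, 0.9, 0.7]
gripper_width: 0.419
```

```bash
python3 - <<'E'
from plan import *
report()
E
```

```text
t 8.5833 lock frame TCP mm [ -0.66 -85.38  14.04] rot to goal deg(tool) [-0.07  0.01  0.13] F lock [0.7 0.8 0.4] M [-0.28  0.46  0.  ] w 35.79742748434661 q [ 0.86  0.77  0.07  1.89 -0.95  0.72  2.35]
```

Request:
{"fn": "step_arm", "kwargs": {"steps": [[[-0.01, 0, 0], [0, 0, 0]], [[-0.02, 0, 0], [0, 0, 0]], [[-0.02, 0, 0], [0, 0, 0]], [[-0.02, 0, 0], [0, 0, 0]], [[-0.015, 0, 0], [0, 0, 0]], [[0, 0, 0], [0, 0, 0]]]}}

```text
time_s: 9.08
eef_pos: [0.4328, -0.3833, 0.1775]
orientation: [0.469, 0.53, -0.143, 0.692]
ft_force: [-0.1, -0.7, -0.2]
gripper_width: 0.421
```

```bash
cat >> plan.py <<'E'
def GT(th): # tool orientation whose y is along the bar's travel at angle th
    y=F@np.array([np.sin(th),np.cos(th),0]);x=-F[:,2];return R.from_matrix(np.c_[x,y,np.cross(x,y)])
def kn(th,z): return lk(.154-.095*np.cos(th),.095*np.sin(th),z)
def rep2(th,z):
    s,p,r=now();e=(r.inv()*GT(th)).as_rotvec()
    print("t",s["time_s"],"lock TCP",np.round(F.T@(p-L)*1e3,1),"togo tool mm",np.round(r.inv().apply(kn(th,z)-p)*1e3,1),"deg",np.round(np.degrees(e),1),"F",np.round(F.T@s["ft_force"],1),"w",round(s["gripper_width"]*85.4,1),"q",np.round(s["joint_positions"],2))
E
python3 - <<'E'
from plan import *
rep2(0,.09)
s,p,r=now()
o2,p2,r2=rows(p,r,kn(0,.09),GT(0),deg=6.5)
show(o2)
for n in C: cv2.imwrite(f"pics/{n}5.png",optics.snapshot(n)[:,:,::-1])
a=cv2.imread("pics/scene5.png")[205:325,270:390]; b=cv2.imread("pics/top5.png")[210:330,340:460]
cv2.imwrite("pics/z5.png",cv2.resize(np.hstack([a,b]),None,fx=3.3,fy=3.3,interpolation=cv2.INTER_CUBIC))
E
```

```text
t 9.0833 lock TCP [-1.000e-01 -8.460e+01  1.052e+02] togo tool mm [ 15.2  59.  -84.6] deg [-90.1  -0.2   0. ] F [-0.5 -0.5  0.1] w 36.0 q [ 0.88  0.65  0.15  1.84 -0.82  0.89  2.26]
14
[[[0.0011,0.0042,-0.006],[-6.43,-0.01,0.0]],[[0.0011,0.0049,-0.0056],[-6.44,-0.02,0.0]],[[0.001,0.0054,-0.0049],[-6.43,-0.01,0.01]],[[0.0011,0.006,-0.0043],[-6.44,-0.01,0.0]],[[0.0011,0.0064,-0.0037],[-6.43,-0.01,0.0]],[[0.0011,0.0068,-0.0028],[-6.43,-0.02,0.0]],[[0.0011,0.0071,-0.0021],[-6.44,-0.01,0.01]],[[0.0011,0.0072,-0.0013],[-6.43,-0.01,0.0]],[[0.001,0.0074,-0.0005],[-6.44,-0.01,0.0]],[[0.0011,0.0074,0.0004],[-6.43,-0.02,0.0]]]
[[[0.0011,0.0072,0.0011],[-6.43,-0.01,0.01]],[[0.0011,0.0071,0.002],[-6.44,-0.01,0.0]],[[0.0011,0.0069,0.0028],[-6.43,-0.01,0.0]],[[0.001,0.0064,0.0035],[-6.44,-0.02,0.0]]]
```

View pics/z5.png

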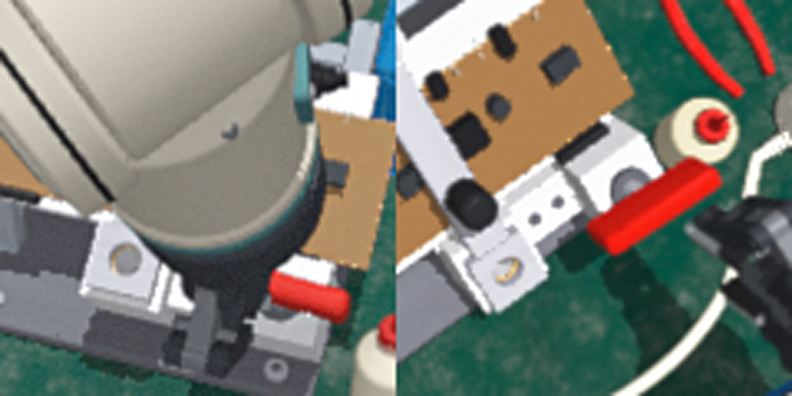

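The pin sits home in the parking block, with its shoulder on the face at (630,185) in the right panel. The bar is still shut. Next I move over the knob and turn the tool.

Request:
{"fn": "step_arm", "kwargs": {"steps": [[[0, 0.004, -0.006], [-6.4, 0, 0]], [[0, 0.005, -0.0055], [-6.4, 0, 0]], [[0, 0.0055, -0.005], [-6.4, 0, 0]], [[0, 0.006, -0.004], [-6.4, 0, 0]], [[0, 0.0065, -0.0035], [-6.4, 0, 0]], [[0, 0.007, -0.003], [-6.4, 0, 0]], [[0, 0.007, -0.002], [-6.4, 0, 0]], [[0, 0.007, -0.001], [-6.4, 0, 0]], [[0, 0.007, 0], [-6.4, 0, 0]], [[0, 0.007, 0], [-6.4, 0, 0]]]}}

```text
time_s: 10.02
eef_pos: [0.4277, -0.2976, 0.189]
orientation: [0.013, 0.523, 0.184, 0.832]
ft_force: [-0.6, 1.0, -1.5]
gripper_width: 0.422
```

```bash
python3 - <<'E'
from plan import *
rep2(0,.09)
s,p,r=now()
o2,p2,r2=rows(p,r,kn(0,.09),GT(0),deg=6.5)
show(o2)
E
```

```text
t 10.0167 lock TCP [ 46.7 -13.   91.5] togo tool mm [ 1.8 16.7  6.3] deg [-22.9  -0.3  -1.4] F [-0.6  1.1 -1.4] w 36.1 q [ 1.28  0.61 -0.57  2.   -0.37  0.6   2.93]
4
[[[0.0005,0.0042,0.0016],[-5.72,-0.07,-0.35]],[[0.0004,0.004,0.002],[-5.72,-0.07,-0.36]],[[0.0004,0.0038,0.0024],[-5.72,-0.08,-0.35]],[[0.0004,0.0035,0.0027],[-5.72,-0.07,-0.35]]]
```

Request:
{"fn": "step_arm", "kwargs": {"steps": [[[0, 0, 0], [6.5, 0, 0]], [[0, 0, 0], [6.5, 0, 0]], [[0, 0, 0], [6.5, 0, 0]], [[0, 0, 0], [6.5, 0, 0]], [[0, 0, 0], [6.5, 0, 0]], [[0, 0, 0], [6.5, 0, 0]], [[0, 0, 0], [6.5, 0, 0]], [[0, 0, 0], [6.5, 0, 0]], [[0, 0, 0], [6.5, 0, 0]], [[0, 0, 0], [6.5, 0, 0]]]}}

```text
time_s: 10.85
eef_pos: [0.4284, -0.2821, 0.1838]
orientation: [0.48, 0.542, -0.126, 0.679]
ft_force: [0.2, -0.1, 0.5]
gripper_width: 0.423
```

```bash
cat >> plan.py <<'E'
def GN(th): return GT(th)*R.from_rotvec([np.pi,0,0])
def rep3(th,z):
    s,p,r=now();e=(r.inv()*GN(th)).as_rotvec()
    print("t",s["time_s"],"lock TCP",np.round(F.T@(p-L)*1e3,1),"togo tool mm",np.round(r.inv().apply(kn(th,z)-p)*1e3,1),"deg",np.round(np.degrees(e),1),"F",np.round(F.T@s["ft_force"],1),"w",round(s["gripper_width"]*85.4,1),"q",np.round(s["joint_positions"],2))
E
python3 -c "
from plan import *
rep3(0,.09)"
```

```text
t 10.85 lock TCP [52.6 -1.  82.1] togo tool mm [-7.8  6.5 -1.4] deg [89.6 -3.1  1.5] F [ 0.3 -0.2  0.4] w 36.1 q [ 1.06  0.57 -0.25  2.02 -0.68  0.69  2.05]
```

Request:
{"fn": "step_arm", "kwargs": {"steps": [[[-0.002, 0.002, 0], [6.5, -0.3, 0.1]], [[-0.002, 0, 0], [6.5, -0.3, 0.1]], [[-0.001, 0, 0], [6.5, -0.3, 0.1]], [[-0.001, 0, 0], [6.5, -0.2, 0.1]], [[0, 0, 0], [6.5, -0.2, 0.1]], [[0, 0, 0], [6.5, -0.2, 0.1]], [[0, 0, 0], [6.5, -0.2, 0.1]], [[0, 0, 0], [6.5, -0.2, 0.1]], [[0, 0, 0], [6.5, -0.2, 0.1]], [[0, 0, 0], [6.5, -0.2, 0.1]]]}}

```text
time_s: 11.68
eef_pos: [0.4281, -0.2701, 0.1817]
orientation: [0.78, 0.37, -0.409, 0.297]
ft_force: [-0.4, 0.5, -0.7]
gripper_width: 0.425
```

```bash
python3 -c "
from plan import *
rep3(0,.09)"
```

```text
t 11.6833 lock TCP [57.6  8.8 76.8] togo tool mm [-13.4   8.4   1.5] deg [21.3 -1.3  1.6] F [-0.4  0.6 -0.6] w 36.3 q [ 0.84  0.55  0.04  2.07 -0.9   0.75  1.07]
```

Request:
{"fn": "step_arm", "kwargs": {"steps": [[[-0.004, 0.002, 0], [6.5, -0.4, 0.4]], [[-0.004, 0.002, 0], [6.5, -0.4, 0.4]], [[-0.003, 0.001, 0], [5, -0.3, 0.4]], [[0, 0, 0], [0, 0, 0]], [[0, 0, 0], [0, 0, 0]]]}}

```text
time_s: 12.1
eef_pos: [0.4278, -0.2702, 0.1875]
orientation: [0.816, 0.291, -0.469, 0.169]
ft_force: [0.4, 0.4, -1.5]
gripper_width: 0.422
```

```bash
python3 -c "
from plan import *
rep3(0,.09)
for n in C: cv2.imwrite(f'pics/{n}6.png',optics.snapshot(n)[:,:,::-1])
a=cv2.imread('pics/scene6.png')[185:305,250:370]; b=cv2.imread('pics/top6.png')[200:320,320:440]
cv2.imwrite('pics/z6.png',cv2.resize(np.hstack([a,b]),None,fx=3.3,fy=3.3,interpolation=cv2.INTER_CUBIC))
rep3(0,.09)"
```

```text
t 12.1 lock TCP [60.2  8.9 81.9] togo tool mm [-8.2  8.7  1.5] deg [ 2.3 -0.2  1.1] F [-0.3  0.1 -1.5] w 36.1 q [ 0.77  0.54  0.13  2.07 -0.92  0.77  0.76]
t 12.2 lock TCP [60.1  8.8 82.1] togo tool mm [-8.1  8.6  1.5] deg [ 2.3 -0.2  1.1] F [ 0.4 -0.1  0. ] w 36.3 q [ 0.77  0.54  0.13  2.07 -0.92  0.77  0.76]
```

View pics/z6.png

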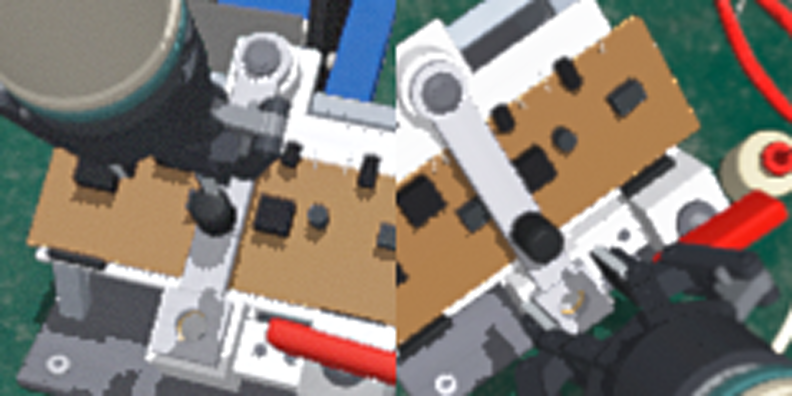

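Request:
{"fn": "step_arm", "kwargs": {"steps": [[[0, 0.0085, 0.0015], [2, 0, 1]], [[0.006, 0, 0], [0, 0, 0]]]}}

```text
time_s: 12.37
eef_pos: [0.435, -0.2771, 0.1815]
orientation: [0.822, 0.275, -0.473, 0.159]
ft_force: [-0.1, -1.2, -0.5]
gripper_width: 0.419
```

```bash
python3 -c "
from plan import *
rep3(0,.01)"
```

```text
t 12.3667 lock TCP [58.6 -0.9 75.9] togo tool mm [65.9 -1.  -0.2] deg [ 0.2 -0.2 -0. ] F [-1.  -0.9 -0. ] w 35.8 q [ 0.77  0.55  0.12  2.07 -0.96  0.75  0.75]
```

Request:
{"fn": "step_arm", "kwargs": {"steps": [[[0.013, 0, 0], [0, 0, 0]], [[0.013, 0, 0], [0, 0, 0]], [[0.012, 0, 0], [0, 0, 0]]]}}

```text
time_s: 12.62
eef_pos: [0.4514, -0.2675, 0.1474]
orientation: [0.823, 0.273, -0.472, 0.161]
ft_force: [-0.1, -0.4, -0.4]
gripper_width: 0.419
```

```bash
python3 -c "
from plan import *
rep3(0,.01)"
```

```text
t 12.6167 lock TCP [57.9 -3.1 36.9] togo tool mm [26.9 -3.2 -1. ] deg [ 0.2 -0.1 -0.3] F [-0.5 -0.3 -0.1] w 35.8 q [ 0.78  0.61  0.06  2.09 -1.04  0.66  0.81]
```

Request:
{"fn": "step_arm", "kwargs": {"steps": [[[0, -0.003, -0.001], [0, 0, -0.3]], [[0.011, 0, 0], [0, 0, 0]], [[0.01, -0.0005, 0], [0, 0, 0]], [[0, 0, 0], [0, 0, 0]]]}}

```text
time_s: 12.95
eef_pos: [0.4584, -0.2557, 0.1269]
orientation: [0.821, 0.277, -0.473, 0.158]
ft_force: [-0.3, 0.1, 0.0]
gripper_width: 0.424
```

```bash
python3 -c "
from plan import *
rep3(0,.01)
for n in C: cv2.imwrite(f'pics/{n}7.png',optics.snapshot(n)[:,:,::-1])
a=cv2.imread('pics/scene7.png')[185:305,250:370]; b=cv2.imread('pics/top7.png')[200:320,320:440]
cv2.imwrite('pics/z7.png',cv2.resize(np.hstack([a,b]),None,fx=3.3,fy=3.3,interpolation=cv2.INTER_CUBIC))
rep3(0,.01)"
```

```text
t 12.95 lock TCP [58.7  2.1 12.9] togo tool mm [ 2.8  2.1 -0.3] deg [ 0.2 -0.2  0.3] F [-0.1  0.3  0.1] w 36.2 q [ 0.8   0.65 -0.02  2.1  -1.06  0.6   0.83]
t 13.05 lock TCP [58.3  1.2 14.1] togo tool mm [ 4.1  1.2 -0.6] deg [ 0.2 -0.2  0.2] F [0.4 0.1 1.4] w 35.8 q [ 0.8   0.64 -0.01  2.1  -1.06  0.6   0.83]
```

View pics/z7.png

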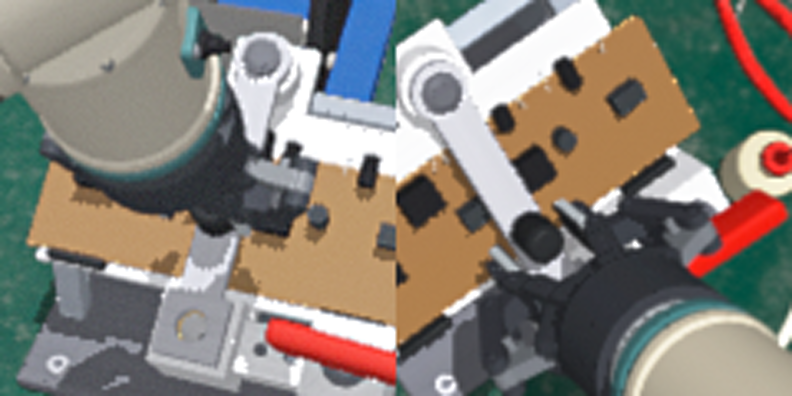

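Request:
{"fn": "step_arm", "kwargs": {"steps": [[[0.001, 0.0005, 0], [0, 0, 0]], [[0, 0, 0], [0, 0, 0]]], "claw": 0.027}}

```text
time_s: 13.22
eef_pos: [0.4588, -0.2583, 0.1278]
orientation: [0.822, 0.275, -0.473, 0.159]
ft_force: [0.4, 0.2, -0.0]
gripper_width: 0.317
```

Request:
{"fn": "step_arm", "kwargs": {"steps": [[[0, -0.004, 0], [2.5, 0, 0]], [[0, -0.0083, -0.0004], [5, 0, 0]], [[0, -0.0083, -0.0004], [5, 0, 0]]]}}

```text
time_s: 13.47
eef_pos: [0.4494, -0.2449, 0.1301]
orientation: [0.835, 0.217, -0.501, 0.068]
ft_force: [0.4, -0.8, -1.3]
gripper_width: 0.318
```

```bash
cat >> plan.py <<'E'
def bar(z=.013):
    s,p,r=now();q=F.T@(p-L);d=q[:2]-[.154,0];th=np.arctan2(d[1],-d[0]);print("TCP theta deg",round(np.degrees(th),1),"radius",round(np.hypot(*d)*1e3,1));rep3(th,z);return th
E
python3 -c "
from plan import *
bar()"
```

```text
TCP theta deg 9.7 radius 95.7
t 13.4667 lock TCP [59.6 16.2 16.1] togo tool mm [ 3.1 -0.1 -0.7] deg [-2.9 -0.1 -0.4] F [-0.8 -0.9 -1. ] w 27.1 q [ 0.84  0.62 -0.07  2.15 -1.08  0.54  0.62]
```

Request:
{"fn": "step_arm", "kwargs": {"steps": [[[0.002, -0.008, -0.0006], [3.5, 0, 0]], [[0.001, -0.0083, -0.0006], [4.5, 0, 0]], [[0.001, -0.0083, -0.0005], [4.8, 0, 0]], [[0.001, -0.0083, -0.0005], [4.8, 0, 0]]]}}

```text
time_s: 13.8
eef_pos: [0.4418, -0.2185, 0.1334]
orientation: [0.837, 0.126, -0.529, -0.064]
ft_force: [-0.5, -1.2, -0.4]
gripper_width: 0.31
```

```bash
python3 -c "
from plan import *
bar()"
```

```text
TCP theta deg 26.4 radius 94.2
t 13.8 lock TCP [69.7 41.9 14. ] togo tool mm [1.  0.  0.8] deg [-4.9 -0.2 -1.2] F [-1.2 -0.6  0.2] w 26.5 q [ 0.91  0.6  -0.24  2.22 -1.09  0.42  0.27]
```

Request:
{"fn": "step_arm", "kwargs": {"steps": [[[0.001, -0.008, 0.0002], [3.5, 0, -0.5]], [[0.001, -0.0083, -0.0003], [4.2, 0, -0.5]], [[0.001, -0.0083, -0.0004], [4.5, 0, 0]]]}}

```text
time_s: 14.05
eef_pos: [0.4405, -0.1986, 0.1387]
orientation: [0.824, 0.069, -0.54, -0.161]
ft_force: [-1.4, -1.6, -1.2]
gripper_width: 0.313
```

```bash
python3 -c "
from plan import *
bar()"
```

```text
TCP theta deg 39.0 radius 93.0
t 14.05 lock TCP [81.8 58.5 13.2] togo tool mm [0.2 0.2 2. ] deg [-5.3 -0.5 -0.7] F [-2.4 -0.5  0. ] w 26.7 q [ 0.94  0.59 -0.31  2.25 -1.09  0.38  0.02]
```

Request:
{"fn": "step_arm", "kwargs": {"steps": [[[0.001, -0.008, 0.0006], [3.5, 0, -0.3]], [[0.0005, -0.0083, 0.0002], [4.2, 0, -0.3]], [[0.0005, -0.0083, 0], [4.5, 0, 0]]]}}

```text
time_s: 14.3
eef_pos: [0.4427, -0.1792, 0.1462]
orientation: [0.801, 0.008, -0.543, -0.253]
ft_force: [-1.2, -0.9, -2.2]
gripper_width: 0.316
```

```bash
python3 -c "
from plan import *
bar()"
```

```text
TCP theta deg 52.0 radius 92.4
t 14.3 lock TCP [97.2 72.8 13. ] togo tool mm [-0.   0.2  2.6] deg [-5.3 -0.8 -0.5] F [-2.4 -0.  -1.1] w 27.0 q [ 0.95  0.57 -0.38  2.27 -1.09  0.33 -0.25]
```

```bash
cat >> plan.py <<'E'
def tiltaxis():
    s,p,r=now();x=r.apply([1,0,0]);a=np.cross(x,[0,0,-1]);print("tilt",round(np.degrees(np.arccos(-x[2])),1),"axis in tool to reduce tilt",np.round(r.inv().apply(a/np.linalg.norm(a)),2))
E
python3 -c "
from plan import *
tiltaxis()"
```

```text
tilt 30.1 axis in tool to reduce tilt [ 0.   -0.56  0.83]
```

Request:
{"fn": "step_arm", "kwargs": {"steps": [[[0.0005, -0.008, 0.001], [3.8, -1, 1.4]], [[0.0005, -0.0083, 0.0005], [4.3, -1, 1.6]], [[0.0005, -0.0083, 0.0002], [4.5, -0.8, 1.7]]]}}

```text
time_s: 14.55
eef_pos: [0.447, -0.1626, 0.1543]
orientation: [0.751, -0.089, -0.569, -0.324]
ft_force: [-1.2, -0.7, -2.3]
gripper_width: 0.313
```

```bash
python3 -c "
from plan import *
bar();tiltaxis()"
```

```text
TCP theta deg 63.7 radius 93.1
t 14.55 lock TCP [112.8  83.5  13.3] togo tool mm [0.3 0.2 1.8] deg [-7.6  1.4 -5.6] F [-2.3  0.1 -1.3] w 26.7 q [ 0.68  0.5  -0.15  2.26 -1.    0.38 -0.69]
tilt 24.3 axis in tool to reduce tilt [-0.   -0.35  0.94]
```

Request:
{"fn": "step_arm", "kwargs": {"steps": [[[0.0005, -0.008, 0.001], [1.5, 0, 0]], [[0.0005, -0.0083, 0.0005], [3, 0, 0]], [[0.0003, -0.0083, 0.0002], [3, 0, 0]]]}}

```text
time_s: 14.8
eef_pos: [0.4597, -0.1436, 0.1645]
orientation: [0.728, -0.13, -0.56, -0.373]
ft_force: [-1.8, -1.3, 0.9]
gripper_width: 0.317
```

```bash
python3 -c "
from plan import *
bar();tiltaxis()
for n in C: cv2.imwrite(f'pics/{n}8.png',optics.snapshot(n)[:,:,::-1])
a=cv2.imread('pics/scene8.png')[165:305,230:370]; b=cv2.imread('pics/top8.png')[180:320,300:440]
cv2.imwrite('pics/z8.png',cv2.resize(np.hstack([a,b]),None,fx=2.8,fy=2.8,interpolation=cv2.INTER_CUBIC))
"
```

```text
TCP theta deg 79.1 radius 92.7
t 14.8 lock TCP [136.5  91.1  11.4] togo tool mm [-1.6  0.2  2.3] deg [-0.  -0.  -6.1] F [-1.5  0.1  1.9] w 27.1 q [ 0.58  0.47 -0.09  2.26 -1.01  0.39 -0.87]
tilt 24.1 axis in tool to reduce tilt [ 0.   -0.23  0.97]
```

View pics/z8.png

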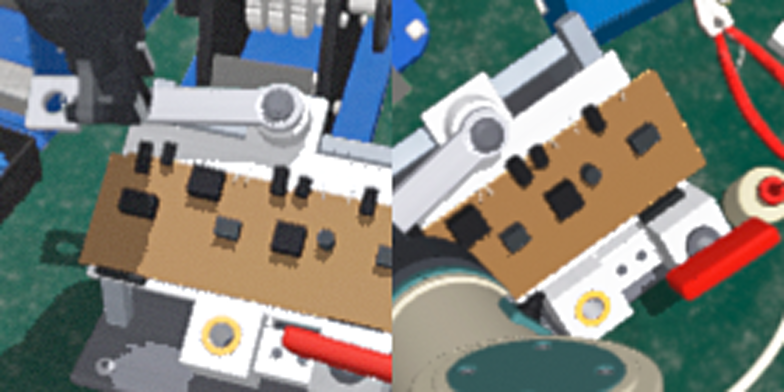

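Request:
{"fn": "step_arm", "kwargs": {"steps": [[[-0.0005, -0.008, 0.001], [4, 0, 0]], [[-0.0002, -0.0083, 0.0005], [4.5, 0, 0]], [[0, -0.007, 0.0002], [4, 0, 0]]]}}

```text
time_s: 15.15
eef_pos: [0.4732, -0.1313, 0.1749]
orientation: [0.684, -0.193, -0.541, -0.449]
ft_force: [-2.2, -1.2, 1.0]
gripper_width: 0.313
```

```bash
python3 -c "
from plan import *
bar();tiltaxis()"
```

```text
TCP theta deg 92.2 radius 92.9
t 15.15 lock TCP [157.5  92.8  11.2] togo tool mm [-1.8  0.2  2. ] deg [ 0.4 -1.7 -6. ] F [-1.7  0.3  2.1] w 26.7 q [ 0.48  0.45 -0.01  2.24 -1.02  0.42 -1.14]
tilt 24.0 axis in tool to reduce tilt [-0.   -0.03  1.  ]
```

Request:
{"fn": "step_arm", "kwargs": {"steps": [[[-0.0005, -0.007, 0.001], [3.5, 0, 0]], [[0, -0.004, 0.0005], [2, 0, 0]]]}}

```text
time_s: 15.32
eef_pos: [0.4804, -0.1269, 0.1801]
orientation: [0.662, -0.221, -0.53, -0.483]
ft_force: [-0.3, -1.4, -0.9]
gripper_width: 0.32
```

```bash
python3 -c "
from plan import *
bar();tiltaxis()"
```

```text
TCP theta deg 98.3 radius 93.0
t 15.3167 lock TCP [167.4  92.   11.6] togo tool mm [-1.5  0.1  2. ] deg [ 0.8 -2.5 -5.9] F [-1.4 -0.9 -0.3] w 27.3 q [ 0.42  0.45  0.03  2.23 -1.01  0.43 -1.26]
tilt 23.9 axis in tool to reduce tilt [-0.    0.07  1.  ]
```

Request:
{"fn": "step_arm", "kwargs": {"steps": [[[0, -0.004, 0.0003], [1, 0, 0]], [[0, -0.002, 0], [0, 0, 0]]]}}

```text
time_s: 15.48
eef_pos: [0.4821, -0.1262, 0.1812]
orientation: [0.657, -0.228, -0.528, -0.487]
ft_force: [-4.1, -0.8, -4.4]
gripper_width: 0.314
```

```bash
python3 -c "
from plan import *
bar()"
```

```text
TCP theta deg 99.6 radius 92.9
t 15.4833 lock TCP [169.5  91.6  11.7] togo tool mm [-1.4  0.1  2. ] deg [ 1.  -2.7 -6.1] F [-5.4  1.8 -1.9] w 26.8 q [ 0.41  0.44  0.05  2.22 -1.    0.44 -1.3 ]
```

Request:
{"fn": "step_arm", "kwargs": {"steps": [[[0, 0, 0], [0, 0, 0]], [[0, 0, 0], [0, 0, 0]]], "claw": 0.042}}

```text
time_s: 15.65
eef_pos: [0.4815, -0.127, 0.1812]
orientation: [0.657, -0.228, -0.529, -0.487]
ft_force: [-0.6, -0.2, 0.0]
gripper_width: 0.491
```

Request:
{"fn": "step_arm", "kwargs": {"steps": [[[-0.008, 0, 0], [0, 0, 0]], [[-0.015, 0, 0], [0, 0, 0]], [[-0.02, 0, 0], [0, 0, 0]], [[-0.025, 0, 0], [0, 0, 0]], [[-0.025, 0, 0], [0, 0, 0]], [[-0.025, 0, 0], [0, 0, 0]], [[-0.01, 0, 0], [0, 0, 0]]]}}

```text
time_s: 16.23
eef_pos: [0.4361, -0.1561, 0.3019]
orientation: [0.657, -0.225, -0.531, -0.486]
ft_force: [-0.5, 0.3, -0.1]
gripper_width: 0.492
```

```bash
python3 -c "
from plan import *
bar();print(now()[1])
for n in C: cv2.imwrite(f'pics/{n}9.png',optics.snapshot(n)[:,:,::-1])
a=cv2.imread('pics/scene9.png')[165:305,230:370]; b=cv2.imread('pics/top9.png')[180:320,300:440]
cv2.imwrite('pics/z9.png',cv2.resize(np.hstack([a,b]),None,fx=2.8,fy=2.8,interpolation=cv2.INTER_CUBIC))
"
```

```text
TCP theta deg 106.6 radius 99.4
t 16.2333 lock TCP [182.4  95.2 143.6] togo tool mm [129.9 -13.4   1. ] deg [ 8.3 -2.8 -6. ] F [-0.2  0.5  0. ] w 42.0 q [ 0.35  0.21  0.25  2.12 -0.65  0.76 -1.59]
[ 0.43608249 -0.15611574  0.3019424 ]
```

View pics/z9.png

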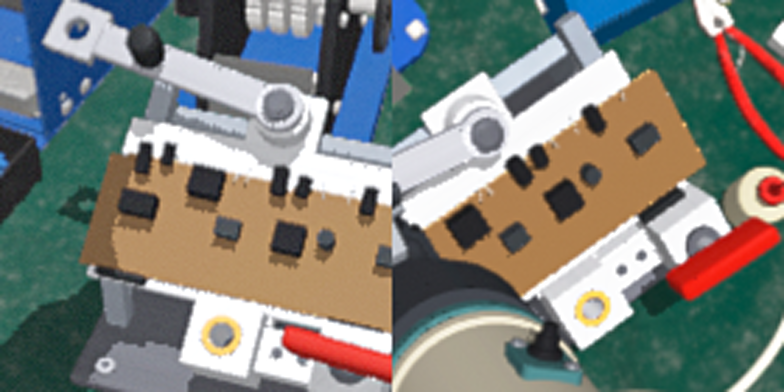

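```bash
python3 -c "
from plan import *
def pl(n,p,h=0):
    o,d=ray(n,p);q=o+d*(((L+F[:,2]*h-o)@F[:,2])/(d@F[:,2]));return F.T@(q-L)*1e3
e=pl('scene',(230+76/2.8,165+28/2.8));k=pl('scene',(230+145/2.8,165+46/2.8),.02)
for q in(e,k):
    d=q[:2]-[154,0];print(q,np.hypot(*d),np.arctan2(d[1],-d[0]))
im=cv2.imread('pics/top9.png')[255:295,395:450].astype(int);m=(im[...,2]>120)&(im[...,1]<70)&(im[...,0]<80)
n,l,s,c=cv2.connectedComponentsWithStats(m.astype(np.uint8));print(s,c+[395,255]);print('expected handle px',proj('top',lk(0,-.085,.031)),proj('top',lk(0,-.085,.042)), 'original obs 380.4,298.3 vs', proj('top',lk(0,0,.031)),proj('top',lk(0,0,.042)))
d=np.abs(cv2.imread('pics/top9.png').astype(int)-cv2.imread('pics/top0.png')).sum(2);print('diff board right/bottle region',(d[195:235,375:470]>60).mean())
"
```

```text
[1.79993390e+02 1.52187768e+02 1.52520241e-13] 154.39162192371722 1.7399621161694927
[168.82896946  93.0670425   20.        ] 94.24103530284353 1.7288045065753326
[[   0    0   55   40 1682]
 [   3    3   41   29  518]] [[423.26397146 275.35850178]
 [417.8957529  271.71235521]]
expected handle px [417.40701821 271.13477768] [420.25965915 273.1248602 ] original obs 380.4,298.3 vs [380.16512592 298.18752814] [382.61439425 300.51860444]
diff board right/bottle region 0.0
```

Request:
{"fn": "step_arm", "kwargs": {"steps": [[[-0.02, 0, 0], [0, 0, 0]], [[-0.02, 0, 0], [0, 0, 0]], [[-0.01, 0, 0], [0, 0, 0]], [[0, 0, 0], [0, 0, 0]], [[0, 0, 0], [0, 0, 0]], [[0, 0, 0], [0, 0, 0]]]}}

```text
time_s: 16.83
eef_pos: [0.4194, -0.1638, 0.344]
orientation: [0.656, -0.223, -0.534, -0.485]
ft_force: [0.2, -0.7, -0.2]
gripper_width: 0.493
```

```bash
python3 -c "
from plan import *
for n in C: cv2.imwrite(f'pics/{n}10.png',optics.snapshot(n)[:,:,::-1])
for n in C:
  d=np.abs(cv2.imread(f'pics/{n}10.png').astype(int)-cv2.imread(f'pics/{n}0.png')).sum(2);cv2.imwrite(f'pics/d{n}.png',np.clip(d,0,255))
a=cv2.imread('pics/scene10.png')[165:345,230:450]; b=cv2.imread('pics/top10.png')[160:340,270:490]
cv2.imwrite('pics/z10.png',cv2.resize(np.vstack([np.hstack([a,b]),np.hstack([cv2.imread('pics/dscene.png')[165:345,230:450],cv2.imread('pics/dtop.png')[160:340,270:490]])]),None,fx=1.6,fy=1.6))
print(robot.read_state()['time_s'])
"
```

```text
16.9333[ WARN:0@3.441] global loadsave.cpp:1063 imwrite_ Unsupported depth image for selected encoder is fallbacked to CV_8U.
```

View pics/z10.png

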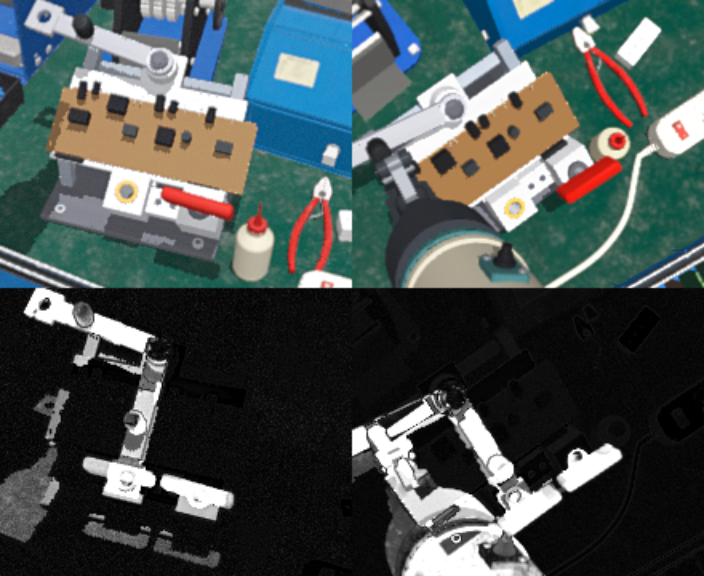

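The bar reads about 1.73–1.74 rad. The handle is within 0.8 px of its expected parked position, and the board, bottle and cutters show no change in the difference image. The gripper is clear, so I'm handing in.

```bash
python3 -c "
from cell import robot
print(robot.sign_off())"
```

```text
the job is handed in; nothing more can be done
None
```

The job is done and handed in at about 17 s of the 64 s allowed; `sign_off` reports no verdict.

**What I did**
- **Pin:** I found the cradle from both camera views and closed on the red handle without side load. I drew the pin straight out along its lean, moved it 85 mm right and lowered it into the parking hole. It stopped at the expected depth with about 15 N of seating force; lateral forces during drawing and insertion stayed around 2 N.
- **Bar:** I held the knob loosely between the fingers and swung the bar along its arc until the force rose at the stop, about 6 N. Then I opened the fingers and backed off.

**Last checks**
- **Bar angle:** the scene image gives 1.73–1.74 rad. The end state needs at least 1.55.
- **Pin:** its handle is within about 0.8 px of where a fully home pin should appear in the top view.
- **Other objects:** comparing pictures from the start and the end shows no change to the board, bottle or cutters. The parts bin was mostly outside the compared area, but the arm never went near it.
- **Robot:** the gripper is clear of everything, with no contact force.

**What did not go smoothly**
- I first turned the tool the wrong way over the knob. Joint 7 reached 2.93 against its 2.94 limit before I turned it back.
- Joint 5 came close to its −1.1 limit, at about −1.09. I eased the tool's tilt by 6 degrees during the swing to relieve it. No reading I took showed a joint past its range.

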